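Build up the slatted plant stand

ROBOT

A 7-joint arm with a two-finger parallel gripper is mounted at the origin on the work surface. World frame = base frame: x ahead of the robot, y to its left, z up, the work surface at z = 0. Lengths are in m, angles in rad, forces in N, time in s.
With the tool pointing down it reaches from about 0.4 to 0.85 m from the base axis. Payload 4.5 kg.
Tool frame: the origin (TCP) lies midway between the tips of the shut fingers; the grasp point (between the pads) lies 19 mm behind it; z points along the fingers, y is the direction in which the jaws open and shut (so a half turn about z gives the same grasp; the last joint's range is limited). The gripper opens to 85 mm and grips with 20 to 120 N. Pads are 22 mm wide; open, the fingers measure 114 mm over their backs; the gripper's body (76 mm by 85 mm) begins 54 mm behind the grasp point. The pads swing forward as they close: fully open they stand 13 mm farther back than shut.
Start: joints at [-1.151, 0.689, -0.195, 1.565, 0.157, 0.902, -0.215], TCP at [0.235, 0.579, 0.231] pointing down, gripper open.
Joint ranges: [-3.01, 3.01], [-0.46, 2.08], [-1.47, 1.51], [0.13, 2.56], [-1, 4.14], [0.04, 2.09], [-2.66, 2.66]. Speed limits (rad/s): [2.57, 2.57, 3.14, 3.14, 3.14, 3.14, 3.14].

INTERFACE

Orientations are given as a unit quaternion [x, y, z, w].
In Python, from bench import bot gives the robot as it stands.
- The arm moves only by the tool jog_arm, never from a script. Its argument "increments" is a list of rows, each an object of numbers: "x", "y", "z": the shift along the tool's x, y, z in cm; "spin": the turn about the tool's z in rad. A call has 1 to 5 rows; each row shifts and turns the commanded pose from where the row before left it, along the tool's axes as they then stand; what a row does not reach is not made up. A row lasts 1/10 s, in which the tool goes at most 50 mm and 8.59 degrees, less where a joint would pass 70% of its speed; a pose out of reach is approached as far as the arm can. A call with a gripper value outside its range is refused whole. "jaw" is the opening, from 0 (shut) to 1 (fully open), set as the call begins (left out, the last holds). The fingers move at their own pace and stop on an object; the grip force is fixed at half the most. Time passes only in rows, so rows that do not move let the fingers close. It gives the time, the measured TCP pose, the force and the opening at its end, in the units of the state.
- bot.sense(): the state, without advancing time (a new reading comes with each control period).
- bot.read_camera(name): name is "scene" or "top" or "wrist"; returns (picture, depth): 400x640x3 uint8, red, green, blue; 400x640 float32, m along the optical axis (not along the pixel's ray), 0 where there is no reading.
- bot.calibration(name): a dict with "camera_matrix" (3x3 intrinsics, pixels), "rvec" (rotation vector, rad) and "tvec" (3), from world to camera coordinates, as OpenCV has them. Camera axes: x right, y down, z forward; pixel columns grow to the right and rows downward; lengths in m; the calibration is good to about 2 mm. A picture is of the moment at which its call begins: read the wrist's pose just before it. calibration takes no time and is no camera call; for the wrist camera it gives the pose at the moment of the call.
- bot.finish_job(): hands the job in, once; it reports no verdict.
The state is a dict: "time_s": time; "joint_positions": joint angles; "joint_vel": joint speeds; "joint_torque": joint torques, N m; "tcp_pos": TCP position; "eef_rot": TCP orientation; "wrist_force": force on the tool from outside, world axes, zero at the start; "wrist_torque": the same for the moment, N m; "gripper_width": finger opening in m.
Only numpy, scipy, OpenCV 4.12 (cv2) and the standard library are available. Lean on these libraries where they do the work, as an engineer would, in place of code of your own. Each camera call takes 0.05 s, during which the arm holds its last target. There are 200 camera calls.

TASK

Finish the plant stand by stacking the slats from the rack crosswise on its base: first the two short slats across the two rails, then the two long slats across the short ones, every notch fully home so that each slat sits upright, level and locked. The rails are never quite in the middle of the board, so feel for their notches and press gently (never over about 90 newtons on the stand); leave the middle-length spare in the rack and do not disturb the other things on the table.

Things in the scene. Friction and masses are not known exactly. Their poses are not given: they have to be found in the camera images.
- stand: plant stand's base, fixed: dark board 230 x 170 x 10 with the first layer on it: two 12 thick, 190 long rails along its x at y = -50 and +50, tops 46 above the table, each with two 14 wide, 8 deep notches in its top at x = d - 70 and d + 70. d is the same for both rails but unmeasured, between -6 and +6, new each time: find it by touch or sight. Origin: centre of the board's underside
- short_a: a short pale wooden slat, 150 long x 12 thick x 36 high, with two 14 wide, 8 deep notches in its upper edge and two in its lower edge, 100 apart centre to centre (symmetric about the middle). Origin: the slat's centre. y runs along its length, x across its 12 mm thickness, z along its 36 mm height
- short_b: a short pale wooden slat, 150 long x 12 thick x 36 high, with two 14 wide, 8 deep notches in its upper edge and two in its lower edge, 100 apart centre to centre (symmetric about the middle). Origin: the slat's centre. y runs along its length, x across its 12 mm thickness, z along its 36 mm height
- long_a: a long pale wooden slat, 190 long x 12 thick x 36 high, with two 14 wide, 8 deep notches in its upper edge and two in its lower edge, 140 apart centre to centre (symmetric about the middle). Origin: the slat's centre. y runs along its length, x across its 12 mm thickness, z along its 36 mm height
- long_b: a long pale wooden slat, 190 long x 12 thick x 36 high, with two 14 wide, 8 deep notches in its upper edge and two in its lower edge, 140 apart centre to centre (symmetric about the middle). Origin: the slat's centre. y runs along its length, x across its 12 mm thickness, z along its 36 mm height
- spare: a middle-length spare pale wooden slat, 170 long x 12 thick x 36 high, with two 14 wide, 8 deep notches in its upper edge and two in its lower edge, 120 apart centre to centre (symmetric about the middle). Origin: the slat's centre. y runs along its length, x across its 12 mm thickness, z along its 36 mm height. It fits nowhere on this stand and stays in the rack
- rack: dark green fixed rack; five slots 46 apart along its x, one slat in each in any order, along the rack's y, centres 40 above the table. Slots lean 20 degrees, slat tops towards the rack's +x. 7 thick teeth at |y| = 28 to 40 hold each slat up to 5 above its centre line (along the lean); its middle is free, 30 clear to the next slat. Origin: centre of its underside
- plant: potted plant, pot 84 across, 140 tall, bystander; origin at its foot
- mug: white mug, 76 across, 85 tall, bystander; origin at its foot
- candle_glass: glass tumbler, 60 across, 60 tall, bystander; origin at its foot
- round_box: round wooden box, 100 across, 40 tall, bystander; origin at its foot
There are look-alikes about, which are no part of the job. What is shaped like the long_a but pink or turquoise is not meant.

How it is judged:
On the way, in this order (a step that is already met when the one before it is completed fails the run):
1. both short slats are fully seated on the base's rails (((x of short_a in the frame of stand between -0.08 and -0.06 m and y of short_a in the frame of stand between -0.006 and 0.006 m and height (world z) of short_a between 0.043 and 0.052 m and angle between the y axis of each of short_a, short_b and the y axis of stand, either way round below 0.06 rad and angle between the z axis of each of short_a, short_b and the z axis of stand, either way round below 0.06 rad and x of short_b in the frame of stand between 0.06 and 0.08 m and y of short_b in the frame of stand between -0.006 and 0.006 m and height (world z) of short_b between 0.043 and 0.052 m) or (x of short_a in the frame of stand between 0.06 and 0.08 m and y of short_a in the frame of stand between -0.006 and 0.006 m and height (world z) of short_a between 0.043 and 0.052 m and angle between the y axis of each of short_a, short_b and the y axis of stand, either way round below 0.06 rad and angle between the z axis of each of short_a, short_b and the z axis of stand, either way round below 0.06 rad and x of short_b in the frame of stand between -0.08 and -0.06 m and y of short_b in the frame of stand between -0.006 and 0.006 m and height (world z) of short_b between 0.043 and 0.052 m))), for 0.2 s.
2. both long slats are fully seated across the short ones (((x of long_a in the frame of stand between -0.01 and 0.01 m and y of long_a in the frame of stand between -0.056 and -0.044 m and height (world z) of long_a between 0.063 and 0.072 m and angle between the y axis of each of long_a, long_b and the x axis of stand, either way round below 0.06 rad and angle between the z axis of each of long_a, long_b and the z axis of stand, either way round below 0.06 rad and x of long_b in the frame of stand between -0.01 and 0.01 m and y of long_b in the frame of stand between 0.044 and 0.056 m and height (world z) of long_b between 0.063 and 0.072 m) or (x of long_a in the frame of stand between -0.01 and 0.01 m and y of long_a in the frame of stand between 0.044 and 0.056 m and height (world z) of long_a between 0.063 and 0.072 m and angle between the y axis of each of long_a, long_b and the x axis of stand, either way round below 0.06 rad and angle between the z axis of each of long_a, long_b and the z axis of stand, either way round below 0.06 rad and x of long_b in the frame of stand between -0.01 and 0.01 m and y of long_b in the frame of stand between -0.056 and -0.044 m and height (world z) of long_b between 0.063 and 0.072 m))), for 0.2 s.
At the end, for the whole second after the job is handed in: Short slats along the stand's y at x = -70 and +70 (10 mm), y = 0 (6 mm), centres 43-52 mm up; long ones along its x at y = -50 and +50 (6 mm), x = 0 (10 mm), 63-72 mm up; all true and upright to 0.06 rad and at rest; spare within 20 mm, bystanders within 30 mm of their starts (((x of short_a in the frame of stand between -0.08 and -0.06 m and y of short_a in the frame of stand between -0.006 and 0.006 m and height (world z) of short_a between 0.043 and 0.052 m and angle between the y axis of each of short_a, short_b and the y axis of stand, either way round below 0.06 rad and angle between the z axis of each of short_a, short_b and the z axis of stand, either way round below 0.06 rad and x of short_b in the frame of stand between 0.06 and 0.08 m and y of short_b in the frame of stand between -0.006 and 0.006 m and height (world z) of short_b between 0.043 and 0.052 m) or (x of short_a in the frame of stand between 0.06 and 0.08 m and y of short_a in the frame of stand between -0.006 and 0.006 m and height (world z) of short_a between 0.043 and 0.052 m and angle between the y axis of each of short_a, short_b and the y axis of stand, either way round below 0.06 rad and angle between the z axis of each of short_a, short_b and the z axis of stand, either way round below 0.06 rad and x of short_b in the frame of stand between -0.08 and -0.06 m and y of short_b in the frame of stand between -0.006 and 0.006 m and height (world z) of short_b between 0.043 and 0.052 m)) and ((x of long_a in the frame of stand between -0.01 and 0.01 m and y of long_a in the frame of stand between -0.056 and -0.044 m and height (world z) of long_a between 0.063 and 0.072 m and angle between the y axis of each of long_a, long_b and the x axis of stand, either way round below 0.06 rad and angle between the z axis of each of long_a, long_b and the z axis of stand, either way round below 0.06 rad and x of long_b in the frame of stand between -0.01 and 0.01 m and y of long_b in the frame of stand between 0.044 and 0.056 m and height (world z) of long_b between 0.063 and 0.072 m) or (x of long_a in the frame of stand between -0.01 and 0.01 m and y of long_a in the frame of stand between 0.044 and 0.056 m and height (world z) of long_a between 0.063 and 0.072 m and angle between the y axis of each of long_a, long_b and the x axis of stand, either way round below 0.06 rad and angle between the z axis of each of long_a, long_b and the z axis of stand, either way round below 0.06 rad and x of long_b in the frame of stand between -0.01 and 0.01 m and y of long_b in the frame of stand between -0.056 and -0.044 m and height (world z) of long_b between 0.063 and 0.072 m)) and linear speed of each of short_a, short_b, long_a, long_b below 0.02 m/s and distance of spare from where it was at the start of the episode below 0.02 m and distance of each of plant, mug, candle_glass, round_box from where it was at the start of the episode below 0.03 m); the robot touches nothing.
It fails at once if anything presses on the stand with more than 90 N (contact force between stand and anything else above 90 N).
It fails at once if the spare slat is taken from its slot (moved 20 mm) (distance of spare from where it was at the start of the episode above 0.02 m).
It fails at once if a bystander (plant, mug, glass, round box) is knocked over or pushed 30 mm (distance of any of plant, mug, candle_glass, round_box from where it was at the start of the episode above 0.03 m or angle between any of plant, mug, candle_glass, round_box's own z axis and vertical above 0.5 rad).
It also fails if it takes over 72 s, if anything falls off the work surface, if the arm or the gripper's body presses on something with over 40 N, if the wrist force passes 120 N, or if a joint passes its speed limit or range.

## Working session

There is one attempt and no reset: what is moved stays moved. The work goes in short steps, Python scripts to look and compute and a tool call to move; the robot and the scene stay as the last step left them, time stands still between calls to the robot, and variables do not carry over. Pictures are saved under pics/ and viewed, about 8 in all and at most 12, crops included, and the job is handed in when it is done.

Besides the shell and the picture viewer there is one more tool, called after "Request:" in YAML: its name, and indented under it one key for each argument. jog_arm: Moves the arm, as the interface text tells. Its arguments: {"type":"object","properties":{"increments":{"type":"array","items":{"type":"object","properties":{"x":{"type":"number"},"y":{"type":"number"},"z":{"type":"number"},"spin":{"type":"number"}}}},"jaw":{"type":"number"}},"required":["increments"]}

```bash
ls; mkdir -p pics; python3 - <<'E'
from bench import bot
import cv2,numpy as np
print(bot.sense())
for n in ("scene","top"):
    p,d=bot.read_camera(n); cv2.imwrite(f"pics/{n}1.png",p[:,:,::-1]); np.save(f"pics/{n}_d.npy",d); np.save(f"pics/{n}_p.npy",p)
    print(n,bot.calibration(n))
E
```

```text
pics
{'time_s': 0.0, 'joint_positions': array([-1.15120221,  0.69003157, -0.19452287,  1.56637032,  0.15732484,
        0.90250338, -0.21508425]), 'joint_vel': array([-0.00075665, -0.00120814,  0.00184133,  0.00045271,  0.00032536,
       -0.00052657, -0.00133887]), 'joint_torque': array([ 3.99027540e-04, -5.39627802e+01, -1.26562189e+00, -1.58537471e+01,
        9.32355237e-03,  9.53080540e-03,  1.71065773e-05]), 'tcp_pos': array([0.2349823 , 0.57842303, 0.23044759]), 'eef_rot': array([ 1.91641268e-01,  9.81464572e-01, -9.52189321e-04, -1.09694565e-04]), 'wrist_force': array([-0.33052186, -0.03463466,  0.93515225]), 'wrist_torque': array([ 0.03051448, -0.01618056, -0.02638728]), 'gripper_width': 0.08516957461270687}
scene {'camera_matrix': array([[392.88944288,   0.        , 316.25844857],
       [  0.        , 392.88944288, 195.94828682],
       [  0.        ,   0.        ,   1.        ]]), 'rvec': array([ 1.8225876 ,  1.39039001, -0.69061608]), 'tvec': array([-0.1462626 , -0.22721507,  1.62980657])}
top {'camera_matrix': array([[381.94460512,   0.        , 322.13291586],
       [  0.        , 381.94460512, 197.98572201],
       [  0.        ,   0.        ,   1.        ]]), 'rvec': array([ 2.12022574, -2.15071778,  0.18004077]), 'tvec': array([-0.00938576,  0.514538  ,  1.11203015])}
```

View pics/top1.png

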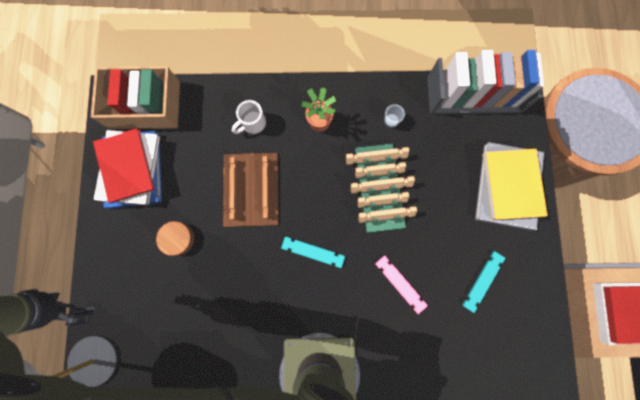

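View pics/scene1.png

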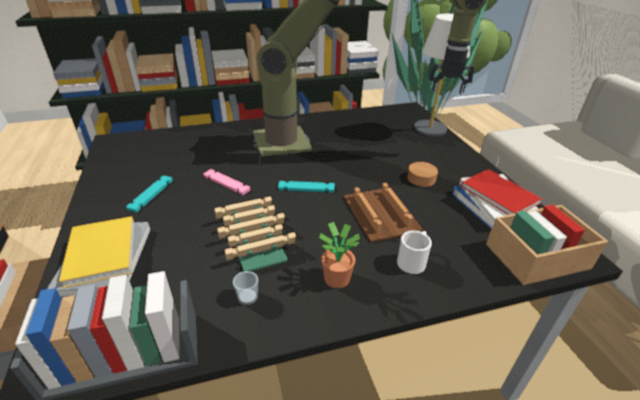

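The stand is at about (250,188) px in the top view. The rack is at (383,188) with five slats running roughly sideways, and the bystanders sit beyond both. Next I'll turn these into coarse positions.

```bash
cat > h.py <<'E'
import numpy as np,cv2
from bench import bot
from scipy.spatial.transform import Rotation as R
def cloud(n):
    c=bot.calibration(n); p,d=bot.read_camera(n)
    return p,d,world(d,c),c
def world(d,c):
    K=c["camera_matrix"];Rm=cv2.Rodrigues(np.array(c["rvec"]))[0];t=np.array(c["tvec"]).ravel()
    v,u=np.mgrid[:d.shape[0],:d.shape[1]]
    X=np.stack([(u-K[0,2])/K[0,0]*d,(v-K[1,2])/K[1,1]*d,d],-1)
    return (X-t)@Rm
def rect(P): # P Nx2 m -> centre, size, angle
    r=cv2.minAreaRect((P*1000).astype(np.float32)); return r
def tool():
    s=bot.sense(); r=R.from_quat(s["eef_rot"]).as_matrix(); return s,s["tcp_pos"],r
def go(x,y,z,yaw=None):
    """rows needed, cm in present tool axes; yaw = wanted heading of tool y axis (mod pi)"""
    s,p,r=tool(); d=(np.array([x,y,z])-p)*100
    print("tcp",p.round(4),"F",s["wrist_force"].round(1),"w",round(s["gripper_width"],4),"t",round(s["time_s"],2))
    print("world d",d.round(2),"tool d",(r.T@d).round(2),"ty heading",np.degrees(np.arctan2(r[1,1],r[0,1])).round(2), "tz",r[:,2].round(3))
    if yaw is not None:
        h=np.arctan2(r[1,1],r[0,1]); e=(yaw-h+np.pi/2)%np.pi-np.pi/2; print("spin",round(-e,4),"q7",s["joint_positions"][6].round(3))
E
python3 - <<'E'
from h import *
p=np.load("pics/top_p.npy");d=np.load("pics/top_d.npy");W=world(d,bot.calibration("top"))
hsv=cv2.cvtColor(p,cv2.COLOR_RGB2HSV)
def box(n,u0,v0,u1,v1,zl,zh):
    w=W[v0:v1,u0:u1].reshape(-1,3); m=(w[:,2]>zl)&(w[:,2]<zh)&(d[v0:v1,u0:u1].ravel()>0); q=w[m]
    r=rect(q[:,:2]); print(n,len(q),np.round(r[0],1),np.round(r[1],1),round(r[2],1),"zmed",np.median(q[:,2]).round(4))
    return q
print("table z",np.median(W[300:310,200:260,2]))
box("stand all",210,140,290,235,.005,.08); box("rails",210,140,290,235,.03,.08)
for n,b in dict(mug=(228,95,270,138),plant=(300,85,345,132),glass=(380,100,410,130),rbox=(150,215,200,262)).items(): box(n,*b,.02,.2)
for v0,v1 in ((146,164),(163,178),(176,194),(192,207),(206,223)):
    box("slat",342,v0,420,v1,.045,.08)
box("rack",342,140,425,235,.004,.02)
E
```

```text
table z 0.00021461782801522264
stand all 3933 [561.4 211.3] [301.2 248.2] 0.8 zmed 0.0109
rails 618 [552.6 206.4] [190.  113.2] 1.3 zmed 0.0451
mug 553 [761.7 205.8] [ 75.8 102.1] 67.9 zmed 0.0603
plant 847 [774.1 -11.3] [92.5 97.9] 88.8 zmed 0.1089
glass 239 [ 775.2 -245.7] [57.2 58.9] 55.7 zmed 0.0484
rbox 940 [402.5 428.6] [99.1 98.6] 53.8 zmed 0.0397
slat 402 [ 633. -190.] [ 51.  190.3] 5.9 zmed 0.0549
slat 322 [ 599.8 -206.9] [173.1  44. ] 85.1 zmed 0.0551
slat 405 [ 543.2 -201.9] [ 51.3 189.9] 4.5 zmed 0.0553
slat 317 [ 509.  -209.9] [166.6  42.3] 86.9 zmed 0.055
slat 347 [ 462.4 -212.1] [ 26.9 169.4] 6.0 zmed 0.0556
rack 1562 [ 555.9 -211.3] [263.4 302.3] 88.8 zmed 0.01
```

```bash
python3 - <<'E'
import cv2,numpy as np
from bench import bot
c=bot.calibration("wrist");print(c)
r=cv2.Rodrigues(c["rvec"])[0];print("cam pos",-r.T@c["tvec"],"axes",r)
E
```

```text
{'camera_matrix': array([[301.06583194,   0.        , 321.37717312],
       [  0.        , 301.06583194, 196.58276925],
       [  0.        ,   0.        ,   1.        ]]), 'rvec': array([-2.41001264, -1.62182502, -0.2221734 ]), 'tvec': array([-0.62451889, -0.0343932 ,  0.37839177])}
cam pos [0.17119656 0.60513582 0.37267874] axes [[ 0.37676915  0.92630612 -0.00140525]
 [ 0.89180215 -0.36232384  0.27094348]
 [ 0.25046745 -0.10333635 -0.96259423]]
```

```bash
cat >> h.py <<'E'
def plan(x,y,z,yaw=None,n=None,start=None):
    """start=(x,y,z,heading) commanded; prints rows for jog (cm, rad)"""
    s,p,r=tool(); h=np.arctan2(r[1,1],r[0,1])
    if start: p=np.array(start[:3]);h=start[3]
    D=np.array([x,y,z])-p; e=0 if yaw is None else (yaw-h+np.pi/2)%np.pi-np.pi/2
    n=n or int(max(np.ceil(np.linalg.norm(D)/.048),np.ceil(abs(e)/.145),1))
    print("tcp",p.round(4),"h",round(np.degrees(h),2),"F",s["wrist_force"].round(1),"w",round(s["gripper_width"],4),"t",round(s["time_s"],2),"q7",s["joint_positions"][6].round(2))
    for i in range(n):
        a=h+e*i/n; ty=np.array([np.cos(a),np.sin(a),0]); tz=np.array([0,0,-1.]); tx=np.cross(ty,tz); q=D/n*100
        print({k:round(float(v),2 if k!="spin" else 3) for k,v in dict(x=tx@q,y=ty@q,z=-q[2],spin=-e/n).items()})
E
python3 -c "
from h import *
plan(.55,.30,.20,np.radians(1.3))"
```

```text
tcp [0.235  0.5785 0.2306] h 67.9 F [ 0.2 -0.5 -0.3] w 0.0853 t 0.1 q7 -0.22
{'x': -4.41, 'y': -1.55, 'z': 0.34, 'spin': 0.129}
{'x': -4.57, 'y': -0.97, 'z': 0.34, 'spin': 0.129}
{'x': -4.66, 'y': -0.37, 'z': 0.34, 'spin': 0.129}
{'x': -4.67, 'y': 0.23, 'z': 0.34, 'spin': 0.129}
{'x': -4.6, 'y': 0.83, 'z': 0.34, 'spin': 0.129}
{'x': -4.45, 'y': 1.41, 'z': 0.34, 'spin': 0.129}
{'x': -4.23, 'y': 1.98, 'z': 0.34, 'spin': 0.129}
{'x': -3.94, 'y': 2.5, 'z': 0.34, 'spin': 0.129}
{'x': -3.59, 'y': 2.99, 'z': 0.34, 'spin': 0.129}
```

Request:
jog_arm:
  increments:
    - {"x": -4.4, "y": -1.55, "z": 0.34, "spin": 0.129}
    - {"x": -4.6, "y": -1.0, "z": 0.34, "spin": 0.129}
    - {"x": -4.65, "y": -0.4, "z": 0.34, "spin": 0.129}
    - {"x": -4.65, "y": 0.2, "z": 0.34, "spin": 0.129}
    - {"x": -4.6, "y": 0.8, "z": 0.34, "spin": 0.129}

```text
time_s: 0.6
tcp_pos: [0.4105, 0.422, 0.2139]
eef_rot: [0.495, 0.869, -0.0, -0.0]
wrist_force: [0.0, 1.0, 0.2]
gripper_width: 0.0856
```

Request:
jog_arm:
  increments:
    - {"x": -4.45, "y": 1.4, "z": 0.34, "spin": 0.129}
    - {"x": -4.2, "y": 2.0, "z": 0.34, "spin": 0.129}
    - {"x": -3.95, "y": 2.5, "z": 0.34, "spin": 0.129}
    - {"x": -3.6, "y": 3.0, "z": 0.34, "spin": 0.129}
    - {"x": 0}

```text
invalid input at $.increments[4]: expected keys x, y, z, spin
```

```bash
python3 - <<'E'
from h import *
p,d,W,c=cloud("wrist"); cv2.imwrite("pics/w1.png",p[:,:,::-1]); np.savez("pics/w1.npz",p=p,W=W,d=d)
plan(.55,-.10,.20,np.radians(5))
E
```

```text
tcp [0.419  0.413  0.2134] h 29.66 F [ 4.9 -5.5 -0.4] w 0.0856 t 0.65 q7 -0.37
{'x': -4.26, 'y': -1.17, 'z': 0.11, 'spin': 0.036}
{'x': -4.29, 'y': -1.01, 'z': 0.11, 'spin': 0.036}
{'x': -4.33, 'y': -0.86, 'z': 0.11, 'spin': 0.036}
{'x': -4.36, 'y': -0.7, 'z': 0.11, 'spin': 0.036}
{'x': -4.38, 'y': -0.55, 'z': 0.11, 'spin': 0.036}
{'x': -4.39, 'y': -0.39, 'z': 0.11, 'spin': 0.036}
{'x': -4.41, 'y': -0.23, 'z': 0.11, 'spin': 0.036}
{'x': -4.41, 'y': -0.07, 'z': 0.11, 'spin': 0.036}
{'x': -4.41, 'y': 0.09, 'z': 0.11, 'spin': 0.036}
{'x': -4.41, 'y': 0.24, 'z': 0.11, 'spin': 0.036}
{'x': -4.39, 'y': 0.4, 'z': 0.11, 'spin': 0.036}
{'x': -4.38, 'y': 0.56, 'z': 0.11, 'spin': 0.036}
```

View pics/w1.png

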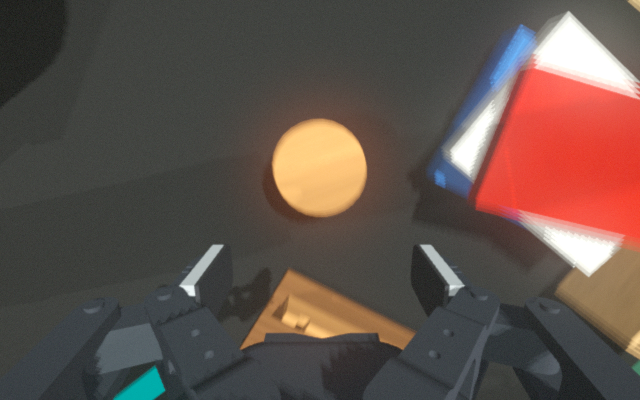

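The fingers fill the bottom of the wrist view, which clears toward +y of the TCP. I'll look at the stand and rack from their -y sides.

```bash
python3 - <<'E'
from h import *
plan(.55,.12,.20,np.radians(1.3))
E
```

```text
tcp [0.419  0.413  0.2134] h 29.66 F [ 4.9 -5.5 -0.4] w 0.0856 t 0.65 q7 -0.37
{'x': -4.56, 'y': -0.44, 'z': 0.19, 'spin': 0.071}
{'x': -4.58, 'y': -0.12, 'z': 0.19, 'spin': 0.071}
{'x': -4.58, 'y': 0.2, 'z': 0.19, 'spin': 0.071}
{'x': -4.55, 'y': 0.53, 'z': 0.19, 'spin': 0.071}
{'x': -4.51, 'y': 0.85, 'z': 0.19, 'spin': 0.071}
{'x': -4.44, 'y': 1.16, 'z': 0.19, 'spin': 0.071}
{'x': -4.34, 'y': 1.47, 'z': 0.19, 'spin': 0.071}
```

Request:
jog_arm:
  increments:
    - {"x": -4.55, "y": -0.45, "z": 0.2, "spin": 0.071}
    - {"x": -4.6, "y": -0.1, "z": 0.2, "spin": 0.071}
    - {"x": -4.6, "y": 0.2, "z": 0.2, "spin": 0.071}
    - {"x": -4.55, "y": 0.55, "z": 0.2, "spin": 0.071}
    - {"x": -4.5, "y": 0.85, "z": 0.2, "spin": 0.071}

```text
time_s: 1.15
tcp_pos: [0.5083, 0.2149, 0.204]
eef_rot: [0.64, 0.769, -0.0, -0.0]
wrist_force: [0.5, 0.2, 0.3]
gripper_width: 0.0852
```

Request:
jog_arm:
  increments:
    - {"x": -4.45, "y": 1.15, "z": 0.2, "spin": 0.071}
    - {"x": -4.35, "y": 1.45, "z": 0.2, "spin": 0.071}
    - {"x": 0, "y": 0, "z": 0, "spin": 0}
    - {"x": 0, "y": 0, "z": 0, "spin": 0}

```text
time_s: 1.55
tcp_pos: [0.5469, 0.1321, 0.1999]
eef_rot: [0.693, 0.721, -0.0, -0.0]
wrist_force: [-0.9, 0.8, 0.3]
gripper_width: 0.0853
```

```bash
python3 - <<'E'
from h import *
p,d,W,c=cloud("wrist"); cv2.imwrite("pics/w2.png",p[:,:,::-1]); np.savez("pics/w2.npz",p=p,W=W,d=d)
plan(.55,-.30,.20,np.radians(5))
m=(W[...,2]>.03)&(W[...,2]<.06)&(d>0)&(W[...,1]>.13)&(abs(W[...,0]-.55)<.12)
r=rect(W[m][:,:2]);print("rails",r,np.median(W[m][:,2]))
E
```

```text
tcp [0.5464 0.134  0.2   ] h 2.52 F [-0.  -0.2 -0.4] w 0.0853 t 1.6 q7 -0.23
{'x': -4.34, 'y': -0.16, 'z': -0.0, 'spin': -0.004}
{'x': -4.34, 'y': -0.17, 'z': -0.0, 'spin': -0.004}
{'x': -4.34, 'y': -0.19, 'z': -0.0, 'spin': -0.004}
{'x': -4.34, 'y': -0.21, 'z': -0.0, 'spin': -0.004}
{'x': -4.33, 'y': -0.23, 'z': -0.0, 'spin': -0.004}
{'x': -4.33, 'y': -0.25, 'z': -0.0, 'spin': -0.004}
{'x': -4.33, 'y': -0.27, 'z': -0.0, 'spin': -0.004}
{'x': -4.33, 'y': -0.29, 'z': -0.0, 'spin': -0.004}
{'x': -4.33, 'y': -0.3, 'z': -0.0, 'spin': -0.004}
{'x': -4.33, 'y': -0.32, 'z': -0.0, 'spin': -0.004}
rails ((551.4502563476562, 209.2617950439453), (190.41871643066406, 112.58366394042969), 0.9303308129310608) 0.04518195043895161
```

View pics/w2.png

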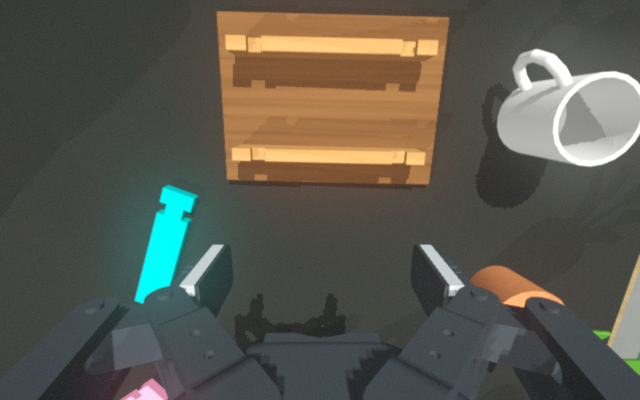

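The rails, at v≈45 and v≈155, are clearly visible with their notches near u≈250 and u≈410. I'll measure the rails and notches along the rail axis.

```bash
python3 - <<'E'
from h import *
f=np.load("pics/w2.npz");W=f["W"];d=f["d"]
m=(W[...,2]>.0425)&(W[...,2]<.05)&(d>0)&(W[...,1]>.13)&(abs(W[...,0]-.55)<.12)
P=W[m]; 
for th in [np.radians(a) for a in (.93,)]:
    c,s=np.cos(th),np.sin(th);S=np.c_[c*P[:,0]+s*P[:,1],-s*P[:,0]+c*P[:,1]]*1000
    mid=np.median(S[:,1])
    for side in (-1,1):
        mid=208-551*s
        q=S[(S[:,1]-(209*c-551*s))*side>0]; mm=np.median(q[:,1])
        A=np.polyfit(q[:,0],q[:,1],1);print("rail y'",q[:,1].min().round(1),q[:,1].max().round(1),q[:,1].mean().round(1),"slope deg",np.degrees(A[0]).round(2))
        h,e=np.histogram(q[:,0],bins=np.arange(445,665,1))
        runs=np.where(np.diff((h>2).astype(int)))[0]; print("edges",e[runs+1].round(1))
E
```

```text
rail y' 144.0 156.3 150.3 slope deg -0.0
edges [459 479 492 618 631 650]
rail y' 243.8 256.6 249.9 slope deg -0.01
edges [459 479 492 618 631 650]
```

Request:
jog_arm:
  increments:
    - {"x": -4.4, "y": -0.2, "z": 0, "spin": 0}
    - {"x": -4.4, "y": -0.2, "z": 0, "spin": 0}
    - {"x": -4.4, "y": -0.2, "z": 0, "spin": 0}
    - {"x": -4.4, "y": -0.2, "z": 0, "spin": 0}
    - {"x": -4.4, "y": -0.2, "z": 0, "spin": 0}

```text
time_s: 2.1
tcp_pos: [0.5464, -0.0858, 0.2003]
eef_rot: [0.69, 0.724, 0.001, -0.001]
wrist_force: [0.8, -0.6, -0.0]
gripper_width: 0.0857
```

Request:
jog_arm:
  increments:
    - {"x": -4.4, "y": -0.2, "z": 0, "spin": 0}
    - {"x": -4.4, "y": -0.3, "z": 0, "spin": 0}
    - {"x": -4.4, "y": -0.3, "z": 0, "spin": 0}
    - {"x": -4.4, "y": -0.3, "z": 0, "spin": 0}
    - {"x": -2.4, "y": -0.3, "z": 0, "spin": 0}

```text
time_s: 2.6
tcp_pos: [0.541, -0.2899, 0.2003]
eef_rot: [0.692, 0.722, -0.0, 0.001]
wrist_force: [-0.6, 0.1, -0.5]
gripper_width: 0.0851
```

Request:
jog_arm:
  increments:
    - {"x": 0, "y": 0, "z": 0, "spin": -0.044}
    - {"x": 0, "y": 0, "z": 0, "spin": 0}
  jaw: 0.4

```text
time_s: 2.8
tcp_pos: [0.5416, -0.2859, 0.2]
eef_rot: [0.675, 0.738, 0.001, -0.001]
wrist_force: [-0.6, 1.0, 0.2]
gripper_width: 0.0588
```

```bash
python3 - <<'E'
from h import *
p,d,W,c=cloud("wrist"); cv2.imwrite("pics/w3.png",p[:,:,::-1]); np.savez("pics/w3.npz",p=p,W=W,d=d)
plan(.55,-.30,.20,np.radians(5),n=1)
E
```

```text
tcp [ 0.5419 -0.285   0.2   ] h 5.14 F [-0.1  0.8  0.3] w 0.0517 t 2.85 q7 0.47
{'x': -1.57, 'y': 0.68, 'z': 0.0, 'spin': 0.002}
```

View pics/w3.png

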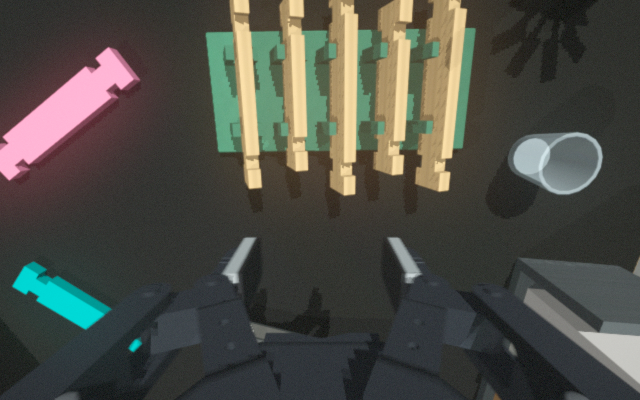

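All five slats are clear in the rack. From low x to high x they are spare, short, long, short, long. I'll fit each cross-section for lean and position.

```bash
python3 - <<'E'
from h import *
f=np.load("pics/w3.npz");W=f["W"];d=f["d"];p=f["p"]
hsv=cv2.cvtColor(p,cv2.COLOR_RGB2HSV)
m=(W[...,2]>.022)&(W[...,2]<.075)&(d>0)&(abs(W[...,0]-.55)<.15)&(W[...,1]>-.32)&(W[...,1]<-.08)&(hsv[...,0]<30)&(hsv[...,1]>40)
n,l,st,ce=cv2.connectedComponentsWithStats(m.astype(np.uint8))
for i in range(1,n):
    if st[i,4]<300: continue
    P=W[l==i]*1000; T=P[P[:,2]>52]
    r=cv2.minAreaRect(T[:,:2].astype(np.float32)); a=r[2] if r[1][0]<r[1][1] else r[2]-90
    th=np.radians(a);c,s=np.cos(th),np.sin(th)
    X=c*P[:,0]+s*P[:,1];Y=-s*P[:,0]+c*P[:,1]
    print("n",st[i,4],"px",ce[i].round(),"ang",round(a,2),"len",round(max(r[1]),1),"Y span",Y.min().round(1),Y.max().round(1),"cen world",np.round(r[0],1))
    Y0=(Y.min()+Y.max())/2
    for z0 in range(24,64,5):
        k=(P[:,2]>=z0)&(P[:,2]<z0+5)&(abs(Y-Y0)<22)
        if k.sum()>8: print("   z",z0,X[k].min().round(1),X[k].max().round(1),k.sum(),end=";")
    print()
g=(hsv[...,0]>50)&(hsv[...,0]<95)&(hsv[...,1]>60)&(d>0)&(abs(W[...,0]-.55)<.18)&(W[...,1]<-.1)&(W[...,1]>-.32)&(W[...,2]<.02)&(W[...,2]>.004)
print("rack plate",rect(W[g][:,:2]),np.median(W[g][:,2]))
E
```

```text
n 3191 px [246.  91.] ang 5.98 len 162.2 Y span -341.7 -172.4 cen world [ 467.5 -213.1]
   z 24 426.1 427.3 14;   z 29 427.4 429.0 24;   z 34 429.2 431.1 28;   z 39 431.1 433.0 27;   z 44 433.0 434.7 30;   z 49 434.7 449.4 57;   z 54 436.5 449.5 681;   z 59 438.4 440.7 20;
n 3554 px [294.  83.] ang 5.86 len 144.6 Y span -324.2 -174.5 cen world [ 512.3 -200.7]
   z 24 472.4 473.9 56;   z 29 473.9 475.7 60;   z 34 475.5 477.6 59;   z 39 477.0 479.6 77;   z 44 479.5 481.3 71;   z 49 481.1 495.9 97;   z 54 482.9 496.0 698;   z 59 484.7 487.9 18;
n 4774 px [343.  94.] ang 6.06 len 163.6 Y span -350.7 -173.1 cen world [ 559.8 -211. ]
   z 24 518.0 519.3 57;   z 29 518.9 521.0 92;   z 34 520.7 522.7 98;   z 39 522.5 524.4 100;   z 44 524.2 526.1 108;   z 49 525.9 541.2 133;   z 54 528.2 541.1 690;   z 59 529.7 531.6 12;
n 4840 px [392.  85.] ang 6.04 len 149.3 Y span -331.0 -180.6 cen world [ 604.  -193.9]
   z 24 563.3 566.0 114;   z 29 564.6 567.6 129;   z 34 566.5 569.2 144;   z 39 568.0 571.6 145;   z 44 569.7 573.2 159;   z 49 572.0 587.5 194;   z 54 573.6 587.2 689;   z 59 575.2 578.1 18;
n 6154 px [440.  92.] ang 6.33 len 161.2 Y span -351.3 -176.7 cen world [ 650.9 -200.2]
   z 24 607.9 611.0 123;   z 29 608.6 612.5 169;   z 34 610.8 614.3 164;   z 39 612.3 616.6 172;   z 44 614.2 618.4 204;   z 49 616.0 632.2 235;   z 54 617.9 631.8 686;   z 59 619.7 622.3 20;
rack plate ((553.0067138671875, -195.9215545654297), (270.1241760253906, 120.10857391357422), 5.969219207763672) 0.009523310078872357
```

```bash
cat >> h.py <<'E'
def rk(X,Y,th=6.0):
    t=np.radians(th);c,s=np.cos(t),np.sin(t);return (c*X-s*Y)/1000,(s*X+c*Y)/1000
def sd(x,y,th=.93): # stand coords mm -> world m (origin 554.5,200.1 in turned frame)
    return rk(554.5+x,200.1+y,th)
E
python3 - <<'E'
from h import *
x,y=rk(576,-255.8);print(x,y); plan(x,y,.1,np.radians(6)); print(sd(0,0),sd(70.5,0),sd(-69.5,0))
E
```

```text
0.5995829926359911 -0.1941903059930359
tcp [ 0.5419 -0.285   0.2   ] h 5.14 F [-0.1  0.8  0.3] w 0.0517 t 2.85 q7 0.47
{'x': 2.13, 'y': 1.64, 'z': 2.5, 'spin': -0.004}
{'x': 2.12, 'y': 1.65, 'z': 2.5, 'spin': -0.004}
{'x': 2.12, 'y': 1.66, 'z': 2.5, 'spin': -0.004}
{'x': 2.11, 'y': 1.66, 'z': 2.5, 'spin': -0.004}
(np.float64(0.5511791633708604), np.float64(0.20907364699023742)) (np.float64(0.6216698764826348), np.float64(0.21021792186696542)) (np.float64(0.48168831853017485), np.float64(0.20794560296282472))
```

Request:
jog_arm:
  increments:
    - {"x": 2.1, "y": 1.65, "z": 2.5, "spin": -0.004}
    - {"x": 2.1, "y": 1.65, "z": 2.5, "spin": -0.004}
    - {"x": 2.1, "y": 1.65, "z": 2.5, "spin": -0.004}
    - {"x": 2.1, "y": 1.65, "z": 2.5, "spin": -0.003}
    - {"x": 0, "y": 0, "z": 0, "spin": 0}
  jaw: 0.35

```text
time_s: 3.35
tcp_pos: [0.5999, -0.1877, 0.0967]
eef_rot: [0.666, 0.746, 0.002, -0.004]
wrist_force: [0.0, 1.0, 0.1]
gripper_width: 0.03
```

```bash
python3 - <<'E'
from h import *
x,y=rk(576,-255.8); plan(x,y,.033,np.radians(6),n=4)
E
```

```text
tcp [ 0.5999 -0.1877  0.0967] h 6.44 F [0.  1.  0.1] w 0.03 t 3.35 q7 0.33
{'x': -0.16, 'y': -0.03, 'z': 1.59, 'spin': 0.002}
{'x': -0.16, 'y': -0.02, 'z': 1.59, 'spin': 0.002}
{'x': -0.16, 'y': -0.02, 'z': 1.59, 'spin': 0.002}
{'x': -0.16, 'y': -0.02, 'z': 1.59, 'spin': 0.002}
```

Request:
jog_arm:
  increments:
    - {"x": 0, "y": 0, "z": 0.5, "spin": 0}
    - {"x": 0, "y": 0, "z": 0, "spin": 0}
    - {"x": 0, "y": 0, "z": 0, "spin": 0}

```text
time_s: 3.65
tcp_pos: [0.5988, -0.1987, 0.096]
eef_rot: [0.671, 0.742, -0.0, 0.001]
wrist_force: [0.3, -0.0, -0.8]
gripper_width: 0.03
```

```bash
python3 - <<'E'
from h import *
x,y=rk(576,-255.8); plan(x,y,.033,np.radians(6),n=4)
E
```

```text
tcp [ 0.5988 -0.1987  0.096 ] h 5.77 F [ 0.3 -0.  -0.8] w 0.03 t 3.65 q7 0.33
{'x': 0.11, 'y': 0.03, 'z': 1.58, 'spin': -0.001}
{'x': 0.11, 'y': 0.03, 'z': 1.58, 'spin': -0.001}
{'x': 0.11, 'y': 0.03, 'z': 1.58, 'spin': -0.001}
{'x': 0.11, 'y': 0.03, 'z': 1.58, 'spin': -0.001}
```

Request:
jog_arm:
  increments:
    - {"x": 0.1, "y": 0.03, "z": 1.2, "spin": 0}
    - {"x": 0.1, "y": 0.03, "z": 1.2, "spin": 0}
    - {"x": 0.1, "y": 0.03, "z": 1.2, "spin": 0}
    - {"x": 0.1, "y": 0.03, "z": 0, "spin": 0}
    - {"x": 0, "y": 0, "z": 0, "spin": 0}

```text
time_s: 4.15
tcp_pos: [0.5994, -0.1931, 0.0585]
eef_rot: [0.67, 0.742, -0.0, -0.001]
wrist_force: [-0.4, 0.3, -0.3]
gripper_width: 0.0299
```

```bash
python3 - <<'E'
from h import *
x,y=rk(576,-255.8); plan(x,y,.033,np.radians(6),n=1)
E
```

```text
tcp [ 0.5994 -0.1931  0.0585] h 5.86 F [-0.4  0.3 -0.3] w 0.0299 t 4.15 q7 0.32
{'x': -0.11, 'y': 0.01, 'z': 2.55, 'spin': -0.002}
```

Request:
jog_arm:
  increments:
    - {"x": 0, "y": 0, "z": 1.0, "spin": 0}
    - {"x": 0, "y": 0, "z": 1.0, "spin": 0}
    - {"x": 0, "y": 0, "z": 0.5, "spin": 0}
    - {"x": 0, "y": 0, "z": 0, "spin": 0}
    - {"x": 0, "y": 0, "z": 0, "spin": 0}

```text
time_s: 4.65
tcp_pos: [0.5997, -0.1936, 0.0341]
eef_rot: [0.67, 0.742, -0.0, -0.0]
wrist_force: [0.4, -0.2, 0.3]
gripper_width: 0.0298
```

Request:
jog_arm:
  increments:
    - {"x": 0, "y": 0, "z": 0, "spin": 0}
    - {"x": 0, "y": 0, "z": 0, "spin": 0}
    - {"x": 0, "y": 0, "z": 0, "spin": 0}
    - {"x": 0, "y": 0, "z": 0, "spin": 0}
  jaw: 0

```text
time_s: 5.05
tcp_pos: [0.5986, -0.1938, 0.0349]
eef_rot: [0.67, 0.742, -0.001, -0.001]
wrist_force: [-2.2, -1.0, 5.5]
gripper_width: 0.0136
```

Request:
jog_arm:
  increments:
    - {"x": 0, "y": 0.36, "z": -1.0, "spin": 0}
    - {"x": 0, "y": 0.36, "z": -1.0, "spin": 0}
    - {"x": 0, "y": 0.36, "z": -1.0, "spin": 0}
    - {"x": 0, "y": 0.36, "z": -1.5, "spin": 0}
    - {"x": 0, "y": 0, "z": -3, "spin": 0}

```text
time_s: 5.55
tcp_pos: [0.6137, -0.1913, 0.1082]
eef_rot: [0.67, 0.742, -0.0, -0.001]
wrist_force: [0.6, -0.0, -0.1]
gripper_width: 0.0105
```

Request:
jog_arm:
  increments:
    - {"x": 0, "y": 0, "z": -3, "spin": 0}
    - {"x": 0, "y": 0, "z": -1, "spin": 0}
    - {"x": 0, "y": 0, "z": 0, "spin": 0}

```text
time_s: 5.85
tcp_pos: [0.6157, -0.1924, 0.1513]
eef_rot: [0.67, 0.742, 0.001, 0.002]
wrist_force: [0.8, -0.0, -1.2]
gripper_width: 0.0108
```

```bash
python3 - <<'E'
from h import *
p,d,W,c=cloud("wrist"); cv2.imwrite("pics/w4.png",p[:,:,::-1]); np.savez("pics/w4.npz",p=p,W=W,d=d)
x,y=sd(70.5,0);plan(x,y,.14,np.radians(.93))
E
```

```text
tcp [ 0.6144 -0.192   0.1496] h 5.85 F [ 0.3 -0.2  0.6] w 0.0112 t 5.9 q7 0.32
{'x': 4.44, 'y': 0.54, 'z': 0.11, 'spin': 0.01}
{'x': 4.44, 'y': 0.49, 'z': 0.11, 'spin': 0.01}
{'x': 4.45, 'y': 0.45, 'z': 0.11, 'spin': 0.01}
{'x': 4.45, 'y': 0.41, 'z': 0.11, 'spin': 0.01}
{'x': 4.45, 'y': 0.37, 'z': 0.11, 'spin': 0.01}
{'x': 4.46, 'y': 0.32, 'z': 0.11, 'spin': 0.01}
{'x': 4.46, 'y': 0.28, 'z': 0.11, 'spin': 0.01}
{'x': 4.46, 'y': 0.24, 'z': 0.11, 'spin': 0.01}
{'x': 4.47, 'y': 0.2, 'z': 0.11, 'spin': 0.01}
```

View pics/w4.png

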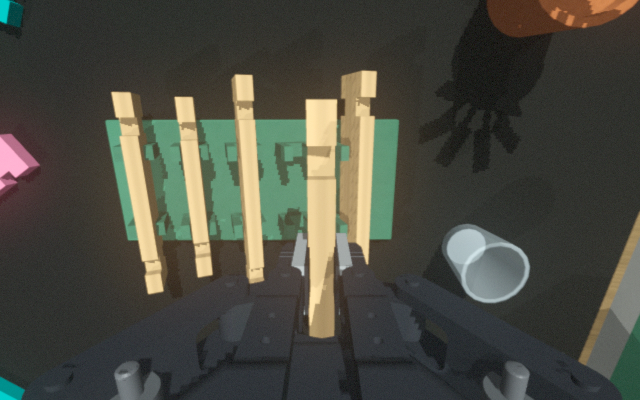

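The slat is held upright between the pads at (320,220) px. I'll measure its pose in the tool frame.

```bash
cat >> h.py <<'E'
def held(W,d,p,half,zr=(-.03,.06)):
    s,tp,r=tool(); L=((W-tp)@r)*1000; hsv=cv2.cvtColor(p,cv2.COLOR_RGB2HSV)
    m=(d>0)&(d<.22)&(abs(L[...,1])<14)&(L[...,2]>-45)&(L[...,2]<25)&(L[...,0]>12)&(L[...,0]<120)&(hsv[...,0]<30)&(hsv[...,1]>40)
    Q=L[m]; print("held n",len(Q),"x max",np.percentile(Q[:,0],99.5).round(1),"-> centre x",(np.percentile(Q[:,0],99.5)-half).round(1))
    T=Q[(Q[:,2]<np.percentile(Q[:,2],25)+3)]
    for a in range(15,100,10):
        k=(Q[:,0]>=a)&(Q[:,0]<a+10)
        if k.sum()>10:
            q=Q[k]; zt=np.median(np.sort(q[:,2])[:max(5,len(q)//2)]); q=q[abs(q[:,2]-zt)<2.5]
            print(a,"y",q[:,1].min().round(1),q[:,1].max().round(1),"ztop",zt.round(1),k.sum())
E
python3 - <<'E'
from h import *
f=np.load("pics/w4.npz");held(f["W"],f["d"],f["p"],75)
E
```

```text
held n 4191 x max 73.7 -> centre x -1.3
15 y -5.0 7.0 ztop -21.1 590
25 y -4.8 6.9 ztop -21.0 622
35 y -5.1 6.8 ztop -20.6 745
45 y -5.2 6.6 ztop -12.8 614
55 y -4.9 7.0 ztop -20.7 710
65 y -5.2 6.9 ztop -20.7 706
```

Request:
jog_arm:
  increments:
    - {"x": 4.4, "y": 0.5, "z": 0.1, "spin": 0.01}
    - {"x": 4.4, "y": 0.5, "z": 0.1, "spin": 0.01}
    - {"x": 4.45, "y": 0.45, "z": 0.1, "spin": 0.01}
    - {"x": 4.45, "y": 0.4, "z": 0.1, "spin": 0.01}
    - {"x": 4.45, "y": 0.35, "z": 0.1, "spin": 0.01}

```text
time_s: 6.4
tcp_pos: [0.6165, 0.0323, 0.1424]
eef_rot: [0.689, 0.725, -0.001, -0.001]
wrist_force: [0.5, -0.1, 0.3]
gripper_width: 0.0108
```

Request:
jog_arm:
  increments:
    - {"x": 4.45, "y": 0.3, "z": 0.1, "spin": 0.01}
    - {"x": 4.45, "y": 0.3, "z": 0.1, "spin": 0.01}
    - {"x": 4.45, "y": 0.25, "z": 1.5, "spin": 0.01}
    - {"x": 4.45, "y": 0.2, "z": 2, "spin": 0.01}
    - {"x": 0, "y": 0, "z": 1, "spin": 0}

```text
time_s: 6.9
tcp_pos: [0.6179, 0.2199, 0.0935]
eef_rot: [0.699, 0.715, 0.001, -0.004]
wrist_force: [-0.8, 0.8, -1.1]
gripper_width: 0.011
```

Request:
jog_arm:
  increments:
    - {"x": 0, "y": 0, "z": 0, "spin": 0}
    - {"x": 0, "y": 0, "z": 0, "spin": 0}
    - {"x": 0, "y": 0, "z": 0, "spin": 0}
    - {"x": 0, "y": 0, "z": 0, "spin": 0}

```text
time_s: 7.3
tcp_pos: [0.6225, 0.207, 0.098]
eef_rot: [0.704, 0.71, 0.0, 0.001]
wrist_force: [0.3, -0.1, -0.2]
gripper_width: 0.0111
```

```bash
cat >> h.py <<'E'
def shot(name):
    s,tp,r=tool(); p,d,W,c=cloud("wrist"); cv2.imwrite(f"pics/{name}.png",p[:,:,::-1]); L=((W-tp)@r)*1000
    np.savez(f"pics/{name}.npz",p=p,W=W,d=d,L=L); s2,t2,_=tool(); print("drift mm",((t2-tp)*1000).round(2)); return p,d,W,L
E
sed -i 's/^def held.*/def held(L,d,p,half):/; s/^    s,tp,r=tool(); L=((W-tp)@r)\*1000; hsv=/    hsv=/' h.py
python3 - <<'E'
from h import *
p,d,W,L=shot("w5"); held(L,d,p,75)
x,y=sd(70.5,0);plan(x,y,.054,np.radians(.93),n=1)
E
```

```text
drift mm [-0.07  0.42  0.03]
held n 4269 x max 73.7 -> centre x -1.3
15 y -6.2 5.7 ztop -19.4 581
25 y -6.1 5.7 ztop -19.3 622
35 y -6.3 5.6 ztop -18.9 750
45 y -6.5 5.3 ztop -11.1 616
55 y -6.1 5.6 ztop -19.1 675
65 y -6.4 5.6 ztop -19.0 734
tcp [0.6224 0.2074 0.098 ] h 0.57 F [ 0.5 -0.2 -1.3] w 0.0107 t 7.35 q7 -0.29
{'x': 0.28, 'y': -0.07, 'z': 4.4, 'spin': -0.006}
```

View pics/w5.png

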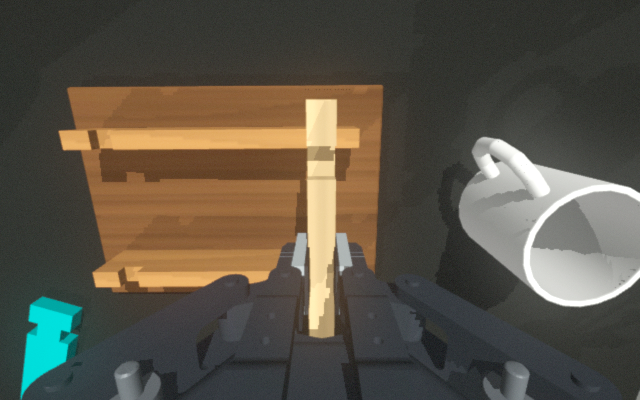

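The slat is over the +x notch, and the far rail plus the left notch (u≈97) are visible in the same image. I'll measure relative to these, so camera bias cancels.

```bash
cat >> h.py <<'E'
def rails(W,d,L,zt=.046):
    """far/near rail seen in tool-aligned stand frame; prints notch edges in mm relative to the TCP"""
    s,tp,r=tool(); t=np.radians(.93);ex=np.array([np.cos(t),np.sin(t),0]);ey=np.array([-np.sin(t),np.cos(t),0])
    V=(W-np.array([.5512,.2091,0])); X=V@ex*1000;Y=V@ey*1000
    m0=(d>0)&(W[...,2]>zt-.0035)&(W[...,2]<zt+.003)&(abs(X)<100)
    for yc in (50,-50):
        m=m0&(abs(Y-yc)<9); x=X[m];
        if m.sum()<80: continue
        h,e=np.histogram(x,bins=np.arange(-105,105,.5)); k=np.where(h>0)[0]
        g=np.where(np.diff(k)>4)[0]; print("rail",yc,"n",m.sum(),"x ends",e[k[0]].round(1),e[k[-1]+1].round(1),"gaps",[(e[k[i]+1].round(1),e[k[i+1]].round(1)) for i in g],
          "y",np.percentile(Y[m],[1,99]).round(1),"slope",np.degrees(np.polyfit(x,Y[m],1)[0]).round(2),"z",np.median(W[m][:,2]).round(4))
E
python3 - <<'E'
from h import *
f=np.load("pics/w5.npz");rails(f["W"],f["d"],f["L"])
hsv=cv2.cvtColor(f["p"],cv2.COLOR_RGB2HSV);L=f["L"];W=f["W"]
m=(f["d"]>0)&(f["d"]<.22)&(abs(L[...,1])<14)&(L[...,2]>-26)&(L[...,2]<-5)&(L[...,0]>35)&(L[...,0]<120)
P=W[m]-np.array([.5512,.2091,0]);t=np.radians(.93);X=(P[:,0]*np.cos(t)+P[:,1]*np.sin(t))*1000;Y=(-P[:,0]*np.sin(t)+P[:,1]*np.cos(t))*1000
print("slat in stand frame x",np.percentile(X,[2,98]),"y end",np.percentile(Y,99.5),np.polyfit(Y,X,1))
E
```

```text
rail 50 n 4849 x ends -95.5 95.5 gaps [(np.float64(-75.5), np.float64(-63.0)), (np.float64(62.0), np.float64(80.0))] y [44.1 56. ] slope -0.03 z 0.0455
rail -50 n 2175 x ends -96.0 35.0 gaps [(np.float64(-75.5), np.float64(-64.0))] y [-55.9 -43.5] slope 1.49 z 0.0454
slat in stand frame x [65.45134472 76.91959335] y end 70.53578123403555 [6.98472019e-03 7.08509191e+01]
```

Request:
jog_arm:
  increments:
    - {"x": 0.42, "y": -0.07, "z": 0, "spin": -0.006}
    - {"x": 0, "y": 0, "z": 1.2, "spin": 0}
    - {"x": 0, "y": 0, "z": 1.2, "spin": 0}
    - {"x": 0, "y": 0, "z": 1.0, "spin": 0}
    - {"x": 0, "y": 0, "z": 0, "spin": 0}

```text
time_s: 7.85
tcp_pos: [0.6192, 0.2123, 0.0608]
eef_rot: [0.701, 0.713, -0.002, -0.001]
wrist_force: [-0.4, -0.6, 0.4]
gripper_width: 0.0107
```

Request:
jog_arm:
  increments:
    - {"x": 0, "y": 0, "z": 0, "spin": 0}
    - {"x": 0, "y": 0, "z": 0, "spin": 0}
    - {"x": 0, "y": 0, "z": 0, "spin": 0}

```text
time_s: 8.15
tcp_pos: [0.6214, 0.2131, 0.0638]
eef_rot: [0.701, 0.713, 0.0, 0.0]
wrist_force: [-0.1, 0.6, 0.1]
gripper_width: 0.0107
```

```bash
python3 - <<'E'
from h import *
x,y=sd(70.2,1.3);plan(x,y,.056,np.radians(.93),n=1)
E
```

```text
tcp [0.6214 0.2131 0.0638] h 1.03 F [-0.1  0.6  0.1] w 0.0107 t 8.15 q7 -0.29
{'x': -0.16, 'y': -0.01, 'z': 0.78, 'spin': 0.002}
```

Request:
jog_arm:
  increments:
    - {"x": -0.15, "y": 0, "z": 0, "spin": 0}
    - {"x": 0, "y": 0, "z": 0.3, "spin": 0}
    - {"x": 0, "y": 0, "z": 0.3, "spin": 0}
    - {"x": 0, "y": 0, "z": 0, "spin": 0}
    - {"x": 0, "y": 0, "z": 0, "spin": 0}

```text
time_s: 8.65
tcp_pos: [0.6208, 0.2115, 0.0571]
eef_rot: [0.701, 0.713, -0.0, -0.0]
wrist_force: [0.2, -0.5, 0.4]
gripper_width: 0.0109
```

Request:
jog_arm:
  increments:
    - {"x": 0, "y": 0, "z": 0.2, "spin": 0}
    - {"x": 0, "y": 0, "z": 0.2, "spin": 0}
    - {"x": 0, "y": 0, "z": 0, "spin": 0}

```text
time_s: 8.95
tcp_pos: [0.6215, 0.2115, 0.0531]
eef_rot: [0.701, 0.713, 0.0, 0.0]
wrist_force: [2.1, 0.5, -1.6]
gripper_width: 0.0106
```

Request:
jog_arm:
  increments:
    - {"x": 0, "y": 0, "z": 0.2, "spin": 0}
    - {"x": 0, "y": 0, "z": 0, "spin": 0}
    - {"x": 0, "y": 0, "z": 0, "spin": 0}

```text
time_s: 9.25
tcp_pos: [0.6214, 0.2115, 0.0513]
eef_rot: [0.701, 0.713, 0.0, 0.0]
wrist_force: [1.4, -0.2, -1.2]
gripper_width: 0.011
```

Request:
jog_arm:
  increments:
    - {"x": 0, "y": 0, "z": 0.2, "spin": 0}
    - {"x": 0, "y": 0, "z": 0.15, "spin": 0}
    - {"x": 0, "y": 0, "z": 0, "spin": 0}
    - {"x": 0, "y": 0, "z": 0, "spin": 0}

```text
time_s: 9.65
tcp_pos: [0.6213, 0.2115, 0.0478]
eef_rot: [0.701, 0.713, 0.0, 0.0]
wrist_force: [1.5, 0.6, -1.4]
gripper_width: 0.0106
```

Request:
jog_arm:
  increments:
    - {"x": 0, "y": 0, "z": 0.15, "spin": 0}
    - {"x": 0, "y": 0, "z": 0, "spin": 0}
    - {"x": 0, "y": 0, "z": 0, "spin": 0}

```text
time_s: 9.95
tcp_pos: [0.6214, 0.2115, 0.0466]
eef_rot: [0.701, 0.713, 0.0, 0.0]
wrist_force: [2.1, 0.1, 2.8]
gripper_width: 0.0106
```

Request:
jog_arm:
  increments:
    - {"x": 0, "y": 0, "z": 0.1, "spin": 0}
    - {"x": 0, "y": 0, "z": 0, "spin": 0}

```text
time_s: 10.15
tcp_pos: [0.6214, 0.2114, 0.0463]
eef_rot: [0.701, 0.713, 0.0, 0.0]
wrist_force: [0.7, -1.5, 8.6]
gripper_width: 0.0105
```

Request:
jog_arm:
  increments:
    - {"x": 0, "y": 0, "z": 0, "spin": 0}
    - {"x": 0, "y": 0, "z": 0, "spin": 0}
    - {"x": 0, "y": 0, "z": 0, "spin": 0}
    - {"x": 0, "y": 0, "z": -2, "spin": 0}
    - {"x": 0, "y": 0, "z": -4, "spin": 0}
  jaw: 0.35

```text
time_s: 10.65
tcp_pos: [0.6176, 0.2107, 0.1023]
eef_rot: [0.701, 0.714, -0.004, -0.002]
wrist_force: [0.9, -0.4, -0.2]
gripper_width: 0.03
```

Request:
jog_arm:
  increments:
    - {"x": 0, "y": 0, "z": -4, "spin": 0}
    - {"x": 0, "y": 0, "z": 0, "spin": 0}

```text
time_s: 10.85
tcp_pos: [0.6245, 0.2125, 0.1508]
eef_rot: [0.701, 0.713, 0.005, 0.002]
wrist_force: [-0.6, 0.3, 0.4]
gripper_width: 0.0297
```

```bash
python3 - <<'E'
from h import *
x,y=rk(484.4,-249.3);plan(x,y,.12,np.radians(6))
E
```

```text
tcp [0.6245 0.2125 0.1508] h 1.03 F [-0.6  0.3  0.4] w 0.0297 t 10.85 q7 -0.29
{'x': -4.53, 'y': -1.38, 'z': 0.34, 'spin': -0.01}
{'x': -4.52, 'y': -1.42, 'z': 0.34, 'spin': -0.01}
{'x': -4.5, 'y': -1.47, 'z': 0.34, 'spin': -0.01}
{'x': -4.49, 'y': -1.51, 'z': 0.34, 'spin': -0.01}
{'x': -4.47, 'y': -1.55, 'z': 0.34, 'spin': -0.01}
{'x': -4.46, 'y': -1.6, 'z': 0.34, 'spin': -0.01}
{'x': -4.44, 'y': -1.64, 'z': 0.34, 'spin': -0.01}
{'x': -4.43, 'y': -1.68, 'z': 0.34, 'spin': -0.01}
{'x': -4.41, 'y': -1.72, 'z': 0.34, 'spin': -0.01}
```

Request:
jog_arm:
  increments:
    - {"x": -4.5, "y": -1.4, "z": 0.3, "spin": -0.01}
    - {"x": -4.5, "y": -1.4, "z": 0.3, "spin": -0.01}
    - {"x": -4.5, "y": -1.45, "z": 0.3, "spin": -0.01}
    - {"x": -4.5, "y": -1.5, "z": 0.3, "spin": -0.01}
    - {"x": -4.5, "y": -1.5, "z": 0.3, "spin": -0.01}

```text
time_s: 11.35
tcp_pos: [0.5556, -0.0176, 0.1295]
eef_rot: [0.682, 0.731, -0.001, -0.001]
wrist_force: [0.3, -1.0, 0.5]
gripper_width: 0.0297
```

Request:
jog_arm:
  increments:
    - {"x": -4.45, "y": -1.6, "z": 0.3, "spin": -0.01}
    - {"x": -4.45, "y": -1.6, "z": 0.3, "spin": -0.01}
    - {"x": -4.45, "y": -1.6, "z": 0.3, "spin": -0.01}
    - {"x": -4.4, "y": -1.7, "z": 0.3, "spin": -0.01}
    - {"x": 0, "y": 0, "z": 0, "spin": 0}

```text
time_s: 11.85
tcp_pos: [0.5024, -0.2078, 0.1173]
eef_rot: [0.673, 0.74, -0.003, 0.0]
wrist_force: [-1.4, 0.4, -0.3]
gripper_width: 0.0297
```

Request:
jog_arm:
  increments:
    - {"x": 0, "y": 0, "z": 0, "spin": 0}
    - {"x": 0, "y": 0, "z": 0, "spin": 0}
    - {"x": 0, "y": 0, "z": 0, "spin": 0}

```text
time_s: 12.15
tcp_pos: [0.5076, -0.1963, 0.1181]
eef_rot: [0.667, 0.745, 0.0, -0.0]
wrist_force: [-1.0, 0.1, -0.2]
gripper_width: 0.0299
```

```bash
python3 - <<'E'
from h import *
x,y=rk(484.4,-249.3);plan(x,y,.028,np.radians(6),n=5)
E
```

```text
tcp [ 0.5076 -0.1963  0.1181] h 6.38 F [-1.   0.1 -0.2] w 0.0299 t 12.15 q7 0.34
{'x': -0.02, 'y': 0.0, 'z': 1.8, 'spin': 0.001}
{'x': -0.02, 'y': 0.0, 'z': 1.8, 'spin': 0.001}
{'x': -0.02, 'y': 0.0, 'z': 1.8, 'spin': 0.001}
{'x': -0.02, 'y': 0.0, 'z': 1.8, 'spin': 0.001}
{'x': -0.02, 'y': 0.0, 'z': 1.8, 'spin': 0.001}
```

Request:
jog_arm:
  increments:
    - {"x": 0, "y": 0, "z": 1.8, "spin": 0.005}
    - {"x": 0, "y": 0, "z": 1.8, "spin": 0}
    - {"x": 0, "y": 0, "z": 1.5, "spin": 0}
    - {"x": 0, "y": 0, "z": 0, "spin": 0}
    - {"x": 0, "y": 0, "z": 0, "spin": 0}

```text
time_s: 12.65
tcp_pos: [0.5074, -0.1973, 0.0674]
eef_rot: [0.669, 0.743, 0.0, -0.0]
wrist_force: [-1.0, 0.1, 0.5]
gripper_width: 0.0299
```

```bash
python3 - <<'E'
from h import *
x,y=rk(484.4,-249.3);plan(x,y,.028,np.radians(6),n=1)
E
```

```text
tcp [ 0.5074 -0.1973  0.0674] h 6.01 F [-1.   0.1  0.5] w 0.0299 t 12.65 q7 0.33
{'x': -0.0, 'y': 0.04, 'z': 3.94, 'spin': 0.0}
```

Request:
jog_arm:
  increments:
    - {"x": 0, "y": 0.04, "z": 1.0, "spin": 0}
    - {"x": 0, "y": 0, "z": 1.0, "spin": 0}
    - {"x": 0, "y": 0, "z": 1.0, "spin": 0}
    - {"x": 0, "y": 0, "z": 0.8, "spin": 0}
    - {"x": 0, "y": 0, "z": 0, "spin": 0}

```text
time_s: 13.15
tcp_pos: [0.5065, -0.1981, 0.0279]
eef_rot: [0.67, 0.743, -0.0, -0.001]
wrist_force: [-0.3, 0.1, -0.8]
gripper_width: 0.0297
```

Request:
jog_arm:
  increments:
    - {"x": 0, "y": 0, "z": 0, "spin": 0}
    - {"x": 0, "y": 0, "z": 0, "spin": 0}
    - {"x": 0, "y": 0, "z": 0, "spin": 0}
    - {"x": 0, "y": 0, "z": 0, "spin": 0}
    - {"x": 0, "y": 0, "z": 0, "spin": 0}
  jaw: 0

```text
time_s: 13.65
tcp_pos: [0.506, -0.1984, 0.0292]
eef_rot: [0.67, 0.743, -0.001, -0.001]
wrist_force: [-3.2, -0.2, 2.2]
gripper_width: 0.0144
```

Request:
jog_arm:
  increments:
    - {"x": 0, "y": 0.36, "z": -1.0, "spin": 0}
    - {"x": 0, "y": 0.36, "z": -1.0, "spin": 0}
    - {"x": 0, "y": 0.36, "z": -1.0, "spin": 0}
    - {"x": 0, "y": 0.36, "z": -1.5, "spin": 0}
    - {"x": 0, "y": 0, "z": -3, "spin": 0}

```text
time_s: 14.15
tcp_pos: [0.5232, -0.1963, 0.1037]
eef_rot: [0.67, 0.743, 0.001, 0.0]
wrist_force: [0.3, -0.1, -0.4]
gripper_width: 0.0105
```

Request:
jog_arm:
  increments:
    - {"x": 0, "y": 0, "z": -3, "spin": 0}
    - {"x": 0, "y": 0, "z": -1, "spin": 0}
    - {"x": 0, "y": 0, "z": 0, "spin": 0}

```text
time_s: 14.45
tcp_pos: [0.5243, -0.1973, 0.1462]
eef_rot: [0.67, 0.743, 0.002, 0.003]
wrist_force: [1.3, 0.2, -0.4]
gripper_width: 0.0105
```

```bash
python3 - <<'E'
from h import *
p,d,W,L=shot("w6"); held(L,d,p,75)
x,y=sd(-69.5,1);plan(x,y,.14,np.radians(.93))
E
```

```text
drift mm [-1.31  0.37 -1.43]
held n 4207 x max 73.4 -> centre x -1.6
15 y -6.1 5.8 ztop -19.6 591
25 y -6.0 5.7 ztop -19.5 623
35 y -5.9 5.6 ztop -19.2 742
45 y -6.1 5.7 ztop -11.5 606
55 y -6.1 5.8 ztop -19.3 687
65 y -5.9 5.7 ztop -19.3 689
tcp [ 0.523  -0.1969  0.1448] h 5.92 F [-0.9  1.1 -1.4] w 0.0104 t 14.5 q7 0.33
{'x': 4.53, 'y': 0.01, 'z': 0.05, 'spin': 0.01}
{'x': 4.53, 'y': -0.04, 'z': 0.05, 'spin': 0.01}
{'x': 4.53, 'y': -0.08, 'z': 0.05, 'spin': 0.01}
{'x': 4.53, 'y': -0.12, 'z': 0.05, 'spin': 0.01}
{'x': 4.53, 'y': -0.17, 'z': 0.05, 'spin': 0.01}
{'x': 4.53, 'y': -0.21, 'z': 0.05, 'spin': 0.01}
{'x': 4.53, 'y': -0.26, 'z': 0.05, 'spin': 0.01}
{'x': 4.52, 'y': -0.3, 'z': 0.05, 'spin': 0.01}
{'x': 4.52, 'y': -0.34, 'z': 0.05, 'spin': 0.01}
```

Request:
jog_arm:
  increments:
    - {"x": 4.5, "y": 0, "z": 0, "spin": 0.01}
    - {"x": 4.5, "y": 0, "z": 0, "spin": 0.01}
    - {"x": 4.5, "y": -0.1, "z": 0, "spin": 0.01}
    - {"x": 4.5, "y": -0.1, "z": 0, "spin": 0.01}
    - {"x": 4.5, "y": -0.15, "z": 0, "spin": 0.01}

```text
time_s: 15.0
tcp_pos: [0.4989, 0.0288, 0.143]
eef_rot: [0.688, 0.725, -0.0, -0.0]
wrist_force: [0.2, 0.5, 0.1]
gripper_width: 0.0103
```

Request:
jog_arm:
  increments:
    - {"x": 4.5, "y": -0.2, "z": 0, "spin": 0.01}
    - {"x": 4.5, "y": -0.25, "z": 0, "spin": 0.01}
    - {"x": 4.5, "y": -0.3, "z": 1.5, "spin": 0.01}
    - {"x": 4.5, "y": -0.35, "z": 2, "spin": 0.01}
    - {"x": 0, "y": 0, "z": 1, "spin": 0}

```text
time_s: 15.5
tcp_pos: [0.4791, 0.2159, 0.0965]
eef_rot: [0.698, 0.716, 0.001, -0.003]
wrist_force: [-0.2, -0.5, -0.6]
gripper_width: 0.0105
```

Request:
jog_arm:
  increments:
    - {"x": 0, "y": 0, "z": 0, "spin": 0}
    - {"x": 0, "y": 0, "z": 0, "spin": 0}
    - {"x": 0, "y": 0, "z": 0, "spin": 0}
    - {"x": 0, "y": 0, "z": 0, "spin": 0}

```text
time_s: 15.9
tcp_pos: [0.4825, 0.2051, 0.0998]
eef_rot: [0.703, 0.711, 0.0, 0.0]
wrist_force: [0.2, 0.2, -1.0]
gripper_width: 0.0107
```

```bash
python3 - <<'E'
from h import *
p,d,W,L=shot("w7"); held(L,d,p,75); rails(W,d,L)
def seg(m,n):
    P=W[m]-np.array([.5512,.2091,0]);t=np.radians(.93);X=(P[:,0]*np.cos(t)+P[:,1]*np.sin(t))*1000;Y=(-P[:,0]*np.sin(t)+P[:,1]*np.cos(t))*1000
    print(n,m.sum(),"x",np.percentile(X,[2,98]).round(1),"y end",np.percentile(Y,99.5).round(1),np.polyfit(Y,X,1).round(4),"z",np.percentile(P[:,2],[50,98]).round(4))
seg((d>0)&(d<.22)&(abs(L[...,1])<14)&(L[...,2]>-26)&(L[...,2]<-5)&(L[...,0]>35)&(L[...,0]<120),"held")
seg((d>0)&(W[...,2]>.062)&(W[...,2]<.075)&(abs(W[...,0]-.621)<.015)&(W[...,1]>.12)&(W[...,1]<.32),"seated")
plan(.4815,.2095,.062,np.radians(.93),n=1)
E
```

```text
drift mm [-0.08  0.3   0.03]
held n 3970 x max 73.3 -> centre x -1.7
15 y -6.2 5.8 ztop -19.6 593
25 y -6.1 5.7 ztop -19.5 619
35 y -5.9 5.6 ztop -19.2 737
45 y -6.2 5.7 ztop -11.5 609
55 y -6.1 5.7 ztop -19.4 589
65 y -5.9 5.6 ztop -19.3 496
rail 50 n 4600 x ends -95.0 96.0 gaps [(np.float64(-77.5), np.float64(-59.5)), (np.float64(65.5), np.float64(84.5))] y [43.9 56. ] slope -0.01 z 0.0455
rail -50 n 1960 x ends -34.5 96.0 gaps [(np.float64(65.5), np.float64(85.5))] y [-56.4 -43.3] slope -1.73 z 0.0454
held 2725 x [-74.4 -63. ] y end 70.5 [ 9.8000e-03 -6.9215e+01] z [0.1184 0.12  ]
seated 4425 x [63.2 75.7] y end 74.8 [-2.00000e-03  6.88374e+01] z [0.0653 0.0667]
tcp [0.4824 0.2054 0.0998] h 0.62 F [-0.3  0.1 -0.4] w 0.0106 t 15.95 q7 -0.33
{'x': 0.41, 'y': -0.09, 'z': 3.78, 'spin': -0.005}
```

View pics/w7.png

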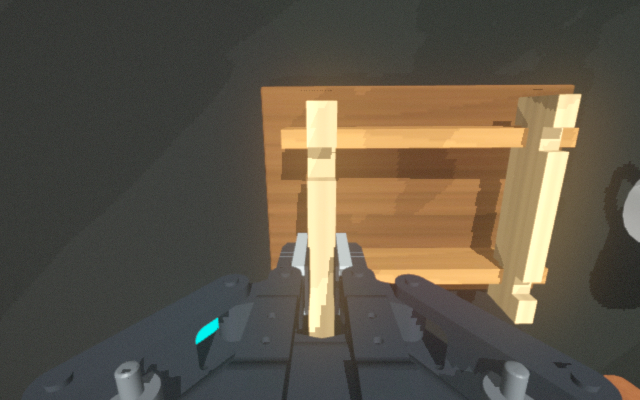

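The first short slat is seated: its top is at about 66 mm and it is centred. The second hovers over the -x notch.

Request:
jog_arm:
  increments:
    - {"x": 0.35, "y": -0.09, "z": 0, "spin": -0.008}
    - {"x": 0, "y": 0, "z": 1.2, "spin": 0}
    - {"x": 0, "y": 0, "z": 1.2, "spin": 0}
    - {"x": 0, "y": 0, "z": 1.2, "spin": 0}
    - {"x": 0, "y": 0, "z": 0, "spin": 0}

```text
time_s: 16.45
tcp_pos: [0.4794, 0.2094, 0.0611]
eef_rot: [0.7, 0.715, -0.002, -0.001]
wrist_force: [-0.2, -0.1, -0.2]
gripper_width: 0.0105
```

Request:
jog_arm:
  increments:
    - {"x": 0, "y": 0, "z": 0, "spin": 0}
    - {"x": 0, "y": 0, "z": 0, "spin": 0}
    - {"x": 0, "y": 0, "z": 0, "spin": 0}
    - {"x": 0, "y": 0, "z": 0, "spin": 0}

```text
time_s: 16.85
tcp_pos: [0.4811, 0.2101, 0.0637]
eef_rot: [0.7, 0.714, 0.0, 0.0]
wrist_force: [0.5, 0.4, -0.6]
gripper_width: 0.0109
```

```bash
python3 - <<'E'
from h import *
plan(.4815,.2095,.055,np.radians(1.03),n=1)
E
```

```text
tcp [0.4811 0.2101 0.0637] h 1.2 F [ 0.5  0.4 -0.6] w 0.0109 t 16.85 q7 -0.33
{'x': -0.06, 'y': 0.04, 'z': 0.87, 'spin': 0.003}
```

Request:
jog_arm:
  increments:
    - {"x": -0.05, "y": 0.03, "z": 0.3, "spin": 0.002}
    - {"x": 0, "y": 0, "z": 0.3, "spin": 0}
    - {"x": 0, "y": 0, "z": 0.2, "spin": 0}
    - {"x": 0, "y": 0, "z": 0, "spin": 0}
    - {"x": 0, "y": 0, "z": 0, "spin": 0}

```text
time_s: 17.35
tcp_pos: [0.4811, 0.2095, 0.0552]
eef_rot: [0.7, 0.714, -0.0, -0.0]
wrist_force: [-0.5, 0.9, 0.0]
gripper_width: 0.0108
```

Request:
jog_arm:
  increments:
    - {"x": 0, "y": 0, "z": 0.2, "spin": 0}
    - {"x": 0, "y": 0, "z": 0.2, "spin": 0}
    - {"x": 0, "y": 0, "z": 0, "spin": 0}

```text
time_s: 17.65
tcp_pos: [0.4812, 0.2095, 0.0511]
eef_rot: [0.7, 0.714, 0.0, 0.0]
wrist_force: [0.5, 0.3, -0.8]
gripper_width: 0.0107
```

Request:
jog_arm:
  increments:
    - {"x": 0, "y": 0, "z": 0.2, "spin": 0}
    - {"x": 0, "y": 0, "z": 0.15, "spin": 0}
    - {"x": 0, "y": 0, "z": 0, "spin": 0}
    - {"x": 0, "y": 0, "z": 0, "spin": 0}

```text
time_s: 18.05
tcp_pos: [0.4812, 0.2095, 0.0478]
eef_rot: [0.7, 0.714, 0.0, 0.0]
wrist_force: [0.1, 0.0, -0.3]
gripper_width: 0.0103
```

Request:
jog_arm:
  increments:
    - {"x": 0, "y": 0, "z": 0.15, "spin": 0}
    - {"x": 0, "y": 0, "z": 0.1, "spin": 0}
    - {"x": 0, "y": 0, "z": 0, "spin": 0}
    - {"x": 0, "y": 0, "z": 0, "spin": 0}

```text
time_s: 18.45
tcp_pos: [0.4812, 0.2094, 0.0461]
eef_rot: [0.7, 0.714, 0.0, 0.0]
wrist_force: [-0.1, -0.5, 9.0]
gripper_width: 0.0105
```

Request:
jog_arm:
  increments:
    - {"x": 0, "y": 0, "z": 0, "spin": 0}
    - {"x": 0, "y": 0, "z": 0, "spin": 0}
    - {"x": 0, "y": 0, "z": 0, "spin": 0}
    - {"x": 0, "y": 0, "z": -2, "spin": 0}
    - {"x": 0, "y": 0, "z": -4, "spin": 0}
  jaw: 0.36

```text
time_s: 18.95
tcp_pos: [0.4792, 0.2087, 0.1036]
eef_rot: [0.7, 0.714, -0.003, -0.001]
wrist_force: [0.4, 0.5, 0.9]
gripper_width: 0.031
```

Request:
jog_arm:
  increments:
    - {"x": 0, "y": 0, "z": -4, "spin": 0}
    - {"x": -2, "y": 0, "z": 0, "spin": 0}
    - {"x": 0, "y": 0, "z": 0, "spin": 0}
    - {"x": 0, "y": 0, "z": 0, "spin": 0}

```text
time_s: 19.35
tcp_pos: [0.481, 0.1894, 0.1448]
eef_rot: [0.701, 0.713, -0.001, -0.0]
wrist_force: [-0.8, 0.3, -0.4]
gripper_width: 0.0308
```

```bash
python3 - <<'E'
from h import *
x,y=rk(622,-256);plan(x,y,.12,np.radians(6))
E
```

```text
tcp [0.481  0.1894 0.1448] h 1.04 F [-0.8  0.3 -0.4] w 0.0308 t 19.35 q7 -0.31
{'x': -4.24, 'y': 1.75, 'z': 0.28, 'spin': -0.01}
{'x': -4.26, 'y': 1.71, 'z': 0.28, 'spin': -0.01}
{'x': -4.28, 'y': 1.67, 'z': 0.28, 'spin': -0.01}
{'x': -4.29, 'y': 1.63, 'z': 0.28, 'spin': -0.01}
{'x': -4.31, 'y': 1.58, 'z': 0.28, 'spin': -0.01}
{'x': -4.32, 'y': 1.54, 'z': 0.28, 'spin': -0.01}
{'x': -4.34, 'y': 1.5, 'z': 0.28, 'spin': -0.01}
{'x': -4.35, 'y': 1.46, 'z': 0.28, 'spin': -0.01}
{'x': -4.37, 'y': 1.42, 'z': 0.28, 'spin': -0.01}
```

Request:
jog_arm:
  increments:
    - {"x": -4.25, "y": 1.75, "z": 0.2, "spin": -0.01}
    - {"x": -4.25, "y": 1.7, "z": 0.2, "spin": -0.01}
    - {"x": -4.3, "y": 1.65, "z": 0.3, "spin": -0.01}
    - {"x": -4.3, "y": 1.65, "z": 0.3, "spin": -0.01}
    - {"x": -4.3, "y": 1.6, "z": 0.3, "spin": -0.01}

```text
time_s: 19.85
tcp_pos: [0.5734, -0.0214, 0.1308]
eef_rot: [0.682, 0.732, -0.0, -0.001]
wrist_force: [0.5, 0.6, 0.1]
gripper_width: 0.0307
```

Request:
jog_arm:
  increments:
    - {"x": -4.3, "y": 1.55, "z": 0.3, "spin": -0.01}
    - {"x": -4.35, "y": 1.5, "z": 0.3, "spin": -0.01}
    - {"x": -4.35, "y": 1.45, "z": 0.3, "spin": -0.01}
    - {"x": -4.35, "y": 1.4, "z": 0.3, "spin": -0.01}
    - {"x": 0, "y": 0, "z": 0, "spin": 0}

```text
time_s: 20.35
tcp_pos: [0.6471, -0.1978, 0.1182]
eef_rot: [0.671, 0.742, -0.002, 0.002]
wrist_force: [-1.3, 0.0, 0.5]
gripper_width: 0.0309
```

Request:
jog_arm:
  increments:
    - {"x": 0, "y": 0, "z": 1.5, "spin": 0}
    - {"x": 0, "y": 0, "z": 1.5, "spin": 0}
    - {"x": 0, "y": 0, "z": 0, "spin": 0}
    - {"x": 0, "y": 0, "z": 0, "spin": 0}
    - {"x": 0, "y": 0, "z": 0, "spin": 0}

```text
time_s: 20.85
tcp_pos: [0.647, -0.1881, 0.0905]
eef_rot: [0.667, 0.745, 0.0, 0.0]
wrist_force: [0.7, -0.3, -0.5]
gripper_width: 0.0305
```

```bash
python3 - <<'E'
from h import *
x,y=rk(622,-256);plan(x,y,.030,np.radians(6),n=4)
E
```

```text
tcp [ 0.647  -0.1881  0.0905] h 6.32 F [ 0.7 -0.3 -0.5] w 0.0305 t 20.85 q7 0.31
{'x': -0.03, 'y': -0.05, 'z': 1.51, 'spin': 0.001}
{'x': -0.03, 'y': -0.05, 'z': 1.51, 'spin': 0.001}
{'x': -0.03, 'y': -0.05, 'z': 1.51, 'spin': 0.001}
{'x': -0.03, 'y': -0.05, 'z': 1.51, 'spin': 0.001}
```

Request:
jog_arm:
  increments:
    - {"x": -0.1, "y": -0.17, "z": 0.8, "spin": 0.005}
    - {"x": 0, "y": 0, "z": 1.3, "spin": 0}
    - {"x": 0, "y": 0, "z": 1.3, "spin": 0}
    - {"x": 0, "y": 0, "z": 1.3, "spin": 0}
    - {"x": 0, "y": 0, "z": 1.3, "spin": 0}

```text
time_s: 21.35
tcp_pos: [0.6446, -0.1901, 0.0286]
eef_rot: [0.669, 0.743, -0.0, -0.001]
wrist_force: [-0.4, -0.9, 0.1]
gripper_width: 0.0312
```

Request:
jog_arm:
  increments:
    - {"x": 0, "y": 0, "z": 0, "spin": 0}
    - {"x": 0, "y": 0, "z": 0, "spin": 0}

```text
time_s: 21.55
tcp_pos: [0.6449, -0.1901, 0.0297]
eef_rot: [0.669, 0.743, -0.0, -0.0]
wrist_force: [0.3, -0.2, 0.6]
gripper_width: 0.0306
```

Request:
jog_arm:
  increments:
    - {"x": 0, "y": 0, "z": 0, "spin": 0}
    - {"x": 0, "y": 0, "z": 0, "spin": 0}
    - {"x": 0, "y": 0, "z": 0, "spin": 0}
    - {"x": 0, "y": 0, "z": 0, "spin": 0}
    - {"x": 0, "y": 0, "z": 0, "spin": 0}
  jaw: 0

```text
time_s: 22.05
tcp_pos: [0.6441, -0.1905, 0.0311]
eef_rot: [0.669, 0.743, -0.001, -0.001]
wrist_force: [-2.8, 0.2, 5.1]
gripper_width: 0.0142
```

Request:
jog_arm:
  increments:
    - {"x": 0, "y": 0.36, "z": -1.0, "spin": 0}
    - {"x": 0, "y": 0.36, "z": -1.0, "spin": 0}
    - {"x": 0, "y": 0.36, "z": -1.0, "spin": 0}
    - {"x": 0, "y": 0.36, "z": -1.5, "spin": 0}
    - {"x": 0, "y": 0, "z": -3, "spin": 0}

```text
time_s: 22.55
tcp_pos: [0.6588, -0.1879, 0.1034]
eef_rot: [0.669, 0.743, -0.0, -0.002]
wrist_force: [0.4, -0.2, 0.0]
gripper_width: 0.0106
```

Request:
jog_arm:
  increments:
    - {"x": 0, "y": 0, "z": -3, "spin": 0}
    - {"x": 0, "y": 0, "z": -1, "spin": 0}
    - {"x": 0, "y": 0, "z": 0, "spin": 0}
    - {"x": 0, "y": 0, "z": 0, "spin": 0}

```text
time_s: 22.95
tcp_pos: [0.6589, -0.1884, 0.1444]
eef_rot: [0.669, 0.743, -0.0, -0.001]
wrist_force: [-0.1, -0.6, -1.9]
gripper_width: 0.0104
```

```bash
python3 - <<'E'
from h import *
p,d,W,L=shot("w8"); held(L,d,p,95)
rails(W,d,L)
print(sd(0,50),sd(0,-50));x,y=sd(0.3,51);plan(x,y,.15,np.radians(90.93))
plan(x,y,.15,np.radians(-89.07+1e-3))
E
```

```text
drift mm [-0.46  0.07 -0.62]
held n 6524 x max 97.8 -> centre x 2.8
15 y -6.0 5.8 ztop -21.6 610
25 y -6.2 5.6 ztop -21.6 635
35 y -6.2 5.5 ztop -21.5 682
45 y -6.1 5.7 ztop -21.4 719
55 y -6.2 5.7 ztop -21.4 767
65 y -6.2 5.5 ztop -13.6 755
75 y -6.0 5.8 ztop -20.7 896
85 y -6.2 5.7 ztop -21.1 957
95 y -6.2 5.6 ztop -21.1 316
(np.float64(0.5503676209050958), np.float64(0.25906706054468737)) (np.float64(0.5519907058366249), np.float64(0.15908023343578745))
tcp [ 0.6585 -0.1883  0.1438] h 5.97 F [-0.2 -0.3 -0.8] w 0.011 t 23.0 q7 0.3
{'x': 4.16, 'y': -0.55, 'z': -0.06, 'spin': -0.135}
{'x': 4.19, 'y': 0.01, 'z': -0.06, 'spin': -0.135}
{'x': 4.15, 'y': 0.58, 'z': -0.06, 'spin': -0.135}
{'x': 4.04, 'y': 1.13, 'z': -0.06, 'spin': -0.135}
{'x': 3.85, 'y': 1.66, 'z': -0.06, 'spin': -0.135}
{'x': 3.59, 'y': 2.16, 'z': -0.06, 'spin': -0.135}
{'x': 3.27, 'y': 2.63, 'z': -0.06, 'spin': -0.135}
{'x': 2.89, 'y': 3.04, 'z': -0.06, 'spin': -0.135}
{'x': 2.45, 'y': 3.4, 'z': -0.06, 'spin': -0.135}
{'x': 1.97, 'y': 3.7, 'z': -0.06, 'spin': -0.135}
{'x': 1.46, 'y': 3.93, 'z': -0.06, 'spin': -0.135}
tcp [ 0.6585 -0.1883  0.1438] h 5.97 F [-0.2 -0.3 -0.8] w 0.011 t 23.0 q7 0.3
{'x': 4.16, 'y': -0.55, 'z': -0.06, 'spin': -0.135}
{'x': 4.19, 'y': 0.01, 'z': -0.06, 'spin': -0.135}
{'x': 4.15, 'y': 0.58, 'z': -0.06, 'spin': -0.135}
{'x': 4.04, 'y': 1.13, 'z': -0.06, 'spin': -0.135}
{'x': 3.85, 'y': 1.66, 'z': -0.06, 'spin': -0.135}
{'x': 3.59, 'y': 2.16, 'z': -0.06, 'spin': -0.135}
{'x': 3.27, 'y': 2.63, 'z': -0.06, 'spin': -0.135}
{'x': 2.89, 'y': 3.04, 'z': -0.06, 'spin': -0.135}
{'x': 2.45, 'y': 3.4, 'z': -0.06, 'spin': -0.135}
{'x': 1.97, 'y': 3.7, 'z': -0.06, 'spin': -0.135}
{'x': 1.46, 'y': 3.93, 'z': -0.06, 'spin': -0.135}
```

```bash
python3 - <<'E'
from h import *
x,y=sd(3.3,50);print(x,y);plan(x,y,.184,np.radians(90.93))
E
```

```text
0.5536671861996895 0.25912062234742783
tcp [ 0.6585 -0.1883  0.1438] h 5.97 F [-0.2 -0.3 -0.8] w 0.011 t 23.0 q7 0.3
{'x': 4.14, 'y': -0.52, 'z': -0.37, 'spin': -0.135}
{'x': 4.18, 'y': 0.04, 'z': -0.37, 'spin': -0.135}
{'x': 4.13, 'y': 0.6, 'z': -0.37, 'spin': -0.135}
{'x': 4.02, 'y': 1.15, 'z': -0.37, 'spin': -0.135}
{'x': 3.83, 'y': 1.68, 'z': -0.37, 'spin': -0.135}
{'x': 3.57, 'y': 2.18, 'z': -0.37, 'spin': -0.135}
{'x': 3.24, 'y': 2.64, 'z': -0.37, 'spin': -0.135}
{'x': 2.86, 'y': 3.05, 'z': -0.37, 'spin': -0.135}
{'x': 2.42, 'y': 3.4, 'z': -0.37, 'spin': -0.135}
{'x': 1.94, 'y': 3.7, 'z': -0.37, 'spin': -0.135}
{'x': 1.43, 'y': 3.93, 'z': -0.37, 'spin': -0.135}
```

Request:
jog_arm:
  increments:
    - {"x": 0, "y": 0, "z": -4, "spin": 0}
    - {"x": 4.15, "y": -0.5, "z": 0, "spin": -0.135}
    - {"x": 4.2, "y": 0.05, "z": 0, "spin": -0.135}
    - {"x": 4.15, "y": 0.6, "z": 0, "spin": -0.135}
    - {"x": 4.0, "y": 1.15, "z": 0, "spin": -0.135}

```text
time_s: 23.5
tcp_pos: [0.6202, -0.024, 0.1838]
eef_rot: [0.444, 0.896, -0.0, -0.001]
wrist_force: [0.6, -0.6, -0.8]
gripper_width: 0.0105
```

Request:
jog_arm:
  increments:
    - {"x": 3.85, "y": 1.7, "z": 0, "spin": -0.135}
    - {"x": 3.55, "y": 2.2, "z": 0, "spin": -0.135}
    - {"x": 3.25, "y": 2.65, "z": 0, "spin": -0.135}
    - {"x": 2.85, "y": 3.05, "z": 0, "spin": -0.135}
    - {"x": 2.4, "y": 3.4, "z": 0, "spin": -0.135}

```text
time_s: 24.0
tcp_pos: [0.573, 0.1794, 0.1838]
eef_rot: [0.123, 0.992, -0.0, -0.001]
wrist_force: [-0.0, 0.9, -0.3]
gripper_width: 0.011
```

Request:
jog_arm:
  increments:
    - {"x": 1.95, "y": 3.7, "z": 0, "spin": -0.135}
    - {"x": 1.45, "y": 3.9, "z": 0, "spin": -0.135}
    - {"x": 0, "y": 0, "z": 2, "spin": 0}
    - {"x": 0, "y": 0, "z": 2, "spin": 0}
    - {"x": 0, "y": 0, "z": 2, "spin": 0}

```text
time_s: 24.5
tcp_pos: [0.5538, 0.2591, 0.123]
eef_rot: [-0.01, 1.0, -0.0, -0.001]
wrist_force: [0.3, -0.9, -0.6]
gripper_width: 0.0111
```

Request:
jog_arm:
  increments:
    - {"x": 0, "y": 0, "z": 0, "spin": 0}
    - {"x": 0, "y": 0, "z": 0, "spin": 0}
    - {"x": 0, "y": 0, "z": 0, "spin": 0}
    - {"x": 0, "y": 0, "z": 0, "spin": 0}
    - {"x": 0, "y": 0, "z": 0, "spin": 0}

```text
time_s: 25.0
tcp_pos: [0.5553, 0.2594, 0.1261]
eef_rot: [-0.009, 1.0, 0.0, 0.001]
wrist_force: [0.1, -1.2, -0.4]
gripper_width: 0.0107
```

```bash
cat >> h.py <<'E'
def st(W):
    P=W-np.array([.5512,.2091,0]);t=np.radians(.93);return (P[...,0]*np.cos(t)+P[...,1]*np.sin(t))*1000,(-P[...,0]*np.sin(t)+P[...,1]*np.cos(t))*1000,P[...,2]*1000
def longview(p,d,W,L):
    held(L,d,p,95); X,Y,Z=st(W)
    m=(d>0)&(d<.22)&(abs(L[...,1])<14)&(L[...,2]>-26)&(L[...,2]<-18)&(L[...,0]>20)&(L[...,0]<120)
    print("held: x end",np.percentile(X[m],.5).round(1),"y",np.percentile(Y[m],[1,99]).round(1),"fit dY/dX",np.polyfit(X[m],Y[m],1).round(4))
    m=(d>.15)&(Z>62)&(Z<70)&(abs(X+69)<12)&(abs(Y)<80)
    if m.sum()>50:
        h,e=np.histogram(Y[m],bins=np.arange(-80,80.5,.5));k=np.where(h>1)[0];g=np.where(np.diff(k)>4)[0]
        print("short -70: n",m.sum(),"x",np.percentile(X[m],[2,98]).round(1),"y runs",e[k[0]],e[k[-1]+1],[(e[k[i]+1],e[k[i+1]]) for i in g],"fit dX/dY",np.polyfit(Y[m],X[m],1).round(4))
E
python3 - <<'E'
from h import *
p,d,W,L=shot("w9"); longview(p,d,W,L)
x,y=sd(3.3,50);plan(x,y,.08,np.radians(90.93),n=1)
E
```

```text
drift mm [-0.08 -0.09 -0.11]
held n 6621 x max 97.7 -> centre x 2.7
15 y -5.3 6.5 ztop -21.6 613
25 y -5.2 6.4 ztop -21.6 635
35 y -5.4 6.6 ztop -21.5 679
45 y -5.3 6.6 ztop -21.4 737
55 y -5.2 6.5 ztop -21.3 765
65 y -5.4 6.3 ztop -13.5 756
75 y -5.3 6.6 ztop -20.7 892
85 y -5.5 6.5 ztop -21.1 958
95 y -5.4 6.3 ztop -21.1 297
held: x end -92.8 y [44.8 56.5] fit dY/dX [1.70000e-03 5.07571e+01]
short -70: n 3703 x [-76.  -64.4] y runs -75.5 75.5 [(np.float64(-55.5), np.float64(-43.5)), (np.float64(41.0), np.float64(60.0))] fit dX/dY [-1.20000e-03 -7.02437e+01]
tcp [0.5552 0.2593 0.126 ] h 91.03 F [ 0.1 -0.4 -0.4] w 0.011 t 25.05 q7 0.72
{'x': 0.16, 'y': -0.01, 'z': 4.6, 'spin': 0.002}
```

View pics/w9.png

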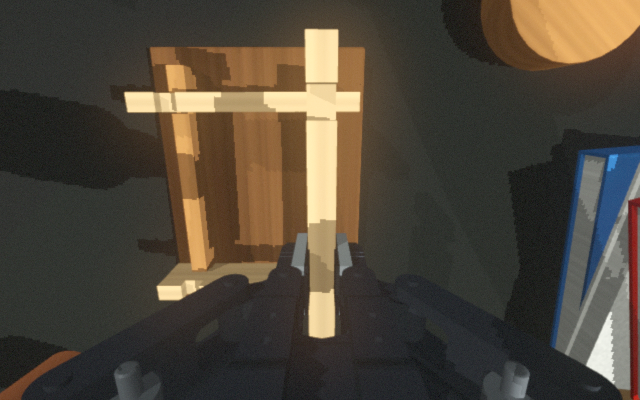

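Request:
jog_arm:
  increments:
    - {"x": 0.2, "y": -0.04, "z": 0.8, "spin": 0}
    - {"x": 0, "y": 0, "z": 1.3, "spin": 0}
    - {"x": 0, "y": 0, "z": 1.3, "spin": 0}
    - {"x": 0, "y": 0, "z": 0.9, "spin": 0}
    - {"x": 0, "y": 0, "z": 0, "spin": 0}

```text
time_s: 25.55
tcp_pos: [0.5516, 0.258, 0.0801]
eef_rot: [-0.009, 1.0, -0.001, -0.002]
wrist_force: [0.5, -0.9, -0.0]
gripper_width: 0.0109
```

Request:
jog_arm:
  increments:
    - {"x": 0, "y": 0, "z": 0, "spin": 0}
    - {"x": 0, "y": 0, "z": 0, "spin": 0}
    - {"x": 0, "y": 0, "z": 0, "spin": 0}
    - {"x": 0, "y": 0, "z": 0, "spin": 0}

```text
time_s: 25.95
tcp_pos: [0.5531, 0.2589, 0.0828]
eef_rot: [-0.009, 1.0, 0.0, 0.0]
wrist_force: [0.7, -0.4, -0.0]
gripper_width: 0.0111
```

```bash
python3 - <<'E'
from h import *
p,d,W,L=shot("w10"); longview(p,d,W,L)
plan(.5532,.2590,.073,np.radians(90.95),n=1)
E
```

```text
drift mm [-0.09 -0.07 -0.1 ]
held n 7263 x max 97.6 -> centre x 2.6
15 y -5.3 6.5 ztop -21.6 607
25 y -5.5 6.4 ztop -21.6 629
35 y -5.5 6.6 ztop -21.4 686
45 y -5.3 6.6 ztop -21.4 733
55 y -5.2 6.4 ztop -21.4 763
65 y -5.4 6.3 ztop -13.2 1175
75 y -5.3 6.6 ztop -20.5 1129
85 y -5.4 6.5 ztop -21.1 953
95 y -5.4 6.3 ztop -21.1 301
held: x end -95.0 y [44.3 56.1] fit dY/dX [1.80000e-03 5.03068e+01]
short -70: n 5930 x [-76.1 -64.5] y runs -75.5 75.5 [(np.float64(-55.5), np.float64(-43.5)), (np.float64(43.0), np.float64(57.5))] fit dX/dY [-2.40000e-03 -7.02609e+01]
tcp [0.553  0.2588 0.0827] h 91.04 F [ 0.7  1.  -0.8] w 0.0106 t 26.0 q7 0.7
{'x': -0.02, 'y': 0.02, 'z': 0.97, 'spin': 0.002}
```

Request:
jog_arm:
  increments:
    - {"x": 0, "y": 0, "z": 0.4, "spin": 0.001}
    - {"x": 0, "y": 0, "z": 0.4, "spin": 0}
    - {"x": 0, "y": 0, "z": 0, "spin": 0}
    - {"x": 0, "y": 0, "z": 0, "spin": 0}

```text
time_s: 26.4
tcp_pos: [0.5527, 0.2586, 0.074]
eef_rot: [-0.009, 1.0, -0.0, -0.0]
wrist_force: [0.2, 0.7, -0.3]
gripper_width: 0.0105
```

Request:
jog_arm:
  increments:
    - {"x": 0, "y": 0, "z": 0.2, "spin": 0}
    - {"x": 0, "y": 0, "z": 0.2, "spin": 0}
    - {"x": 0, "y": 0, "z": 0, "spin": 0}
    - {"x": 0, "y": 0, "z": 0, "spin": 0}

```text
time_s: 26.8
tcp_pos: [0.5528, 0.2587, 0.0702]
eef_rot: [-0.009, 1.0, 0.0, -0.0]
wrist_force: [0.3, -0.7, -0.5]
gripper_width: 0.0109
```

Request:
jog_arm:
  increments:
    - {"x": 0, "y": 0, "z": 0.2, "spin": 0}
    - {"x": 0, "y": 0, "z": 0.2, "spin": 0}
    - {"x": 0, "y": 0, "z": 0, "spin": 0}
    - {"x": 0, "y": 0, "z": 0, "spin": 0}

```text
time_s: 27.2
tcp_pos: [0.5528, 0.2587, 0.0662]
eef_rot: [-0.009, 1.0, -0.0, -0.0]
wrist_force: [0.7, -0.4, -0.2]
gripper_width: 0.0106
```

Request:
jog_arm:
  increments:
    - {"x": 0, "y": 0, "z": 0.2, "spin": 0}
    - {"x": 0, "y": 0, "z": 0.1, "spin": 0}
    - {"x": 0, "y": 0, "z": 0, "spin": 0}
    - {"x": 0, "y": 0, "z": 0, "spin": 0}

```text
time_s: 27.6
tcp_pos: [0.5532, 0.259, 0.0641]
eef_rot: [-0.009, 1.0, 0.0, 0.001]
wrist_force: [-0.8, -0.0, 5.5]
gripper_width: 0.0107
```

Request:
jog_arm:
  increments:
    - {"x": 0, "y": 0, "z": 0, "spin": 0}
    - {"x": 0, "y": 0, "z": 0, "spin": 0}
    - {"x": 0, "y": 0, "z": 0, "spin": 0}
    - {"x": 0, "y": 0, "z": -2, "spin": 0}
    - {"x": 0, "y": 0, "z": -4, "spin": 0}
  jaw: 0.36

```text
time_s: 28.1
tcp_pos: [0.5506, 0.2573, 0.121]
eef_rot: [-0.009, 1.0, -0.002, -0.003]
wrist_force: [-0.2, 0.3, -0.1]
gripper_width: 0.0308
```

Request:
jog_arm:
  increments:
    - {"x": 0, "y": 0, "z": -3, "spin": 0}
    - {"x": 0, "y": 0, "z": 0, "spin": 0}
    - {"x": 0, "y": 0, "z": 0, "spin": 0}

```text
time_s: 28.4
tcp_pos: [0.553, 0.2587, 0.1536]
eef_rot: [-0.009, 1.0, 0.0, 0.0]
wrist_force: [-0.4, -0.7, -0.0]
gripper_width: 0.0308
```

```bash
python3 - <<'E'
from h import *
x,y=rk(530,-255.7);plan(x,y,.12,np.radians(6))
E
```

```text
tcp [0.553  0.2587 0.1536] h 90.98 F [-0.4 -0.7 -0. ] w 0.0308 t 28.4 q7 0.74
{'x': 0.06, 'y': -4.16, 'z': 0.31, 'spin': 0.135}
{'x': -0.5, 'y': -4.13, 'z': 0.31, 'spin': 0.135}
{'x': -1.05, 'y': -4.03, 'z': 0.31, 'spin': 0.135}
{'x': -1.58, 'y': -3.85, 'z': 0.31, 'spin': 0.135}
{'x': -2.08, 'y': -3.6, 'z': 0.31, 'spin': 0.135}
{'x': -2.55, 'y': -3.29, 'z': 0.31, 'spin': 0.135}
{'x': -2.97, 'y': -2.92, 'z': 0.31, 'spin': 0.135}
{'x': -3.33, 'y': -2.49, 'z': 0.31, 'spin': 0.135}
{'x': -3.64, 'y': -2.02, 'z': 0.31, 'spin': 0.135}
{'x': -3.87, 'y': -1.51, 'z': 0.31, 'spin': 0.135}
{'x': -4.04, 'y': -0.98, 'z': 0.31, 'spin': 0.135}
```

Request:
jog_arm:
  increments:
    - {"x": 0.05, "y": -4.15, "z": 0.3, "spin": 0.135}
    - {"x": -0.5, "y": -4.15, "z": 0.3, "spin": 0.135}
    - {"x": -1.05, "y": -4.05, "z": 0.3, "spin": 0.135}
    - {"x": -1.6, "y": -3.85, "z": 0.3, "spin": 0.135}
    - {"x": -2.1, "y": -3.6, "z": 0.3, "spin": 0.135}

```text
time_s: 28.9
tcp_pos: [0.5523, 0.0483, 0.1367]
eef_rot: [0.326, 0.946, -0.001, -0.001]
wrist_force: [0.2, 0.1, 0.1]
gripper_width: 0.0305
```

Request:
jog_arm:
  increments:
    - {"x": -2.55, "y": -3.3, "z": 0.3, "spin": 0.135}
    - {"x": -2.95, "y": -2.9, "z": 0.3, "spin": 0.135}
    - {"x": -3.35, "y": -2.5, "z": 0.3, "spin": 0.135}
    - {"x": -3.65, "y": -2.0, "z": 0.3, "spin": 0.135}
    - {"x": -3.85, "y": -1.5, "z": 0.3, "spin": 0.135}

```text
time_s: 29.4
tcp_pos: [0.5527, -0.1592, 0.1216]
eef_rot: [0.62, 0.784, -0.001, -0.001]
wrist_force: [0.9, -0.1, 0.3]
gripper_width: 0.0308
```

Request:
jog_arm:
  increments:
    - {"x": -4.05, "y": -1.0, "z": 0.3, "spin": 0.135}
    - {"x": 0, "y": 0, "z": 1.5, "spin": 0}
    - {"x": 0, "y": 0, "z": 1.5, "spin": 0}
    - {"x": 0, "y": 0, "z": 0, "spin": 0}
    - {"x": 0, "y": 0, "z": 0, "spin": 0}

```text
time_s: 29.9
tcp_pos: [0.5531, -0.1988, 0.0892]
eef_rot: [0.67, 0.743, -0.001, -0.001]
wrist_force: [0.1, 0.3, 0.2]
gripper_width: 0.0309
```

Request:
jog_arm:
  increments:
    - {"x": 0, "y": 0, "z": 0, "spin": 0}
    - {"x": 0, "y": 0, "z": 0, "spin": 0}

```text
time_s: 30.1
tcp_pos: [0.5544, -0.1991, 0.0908]
eef_rot: [0.67, 0.743, 0.0, 0.0]
wrist_force: [0.7, 1.1, 0.8]
gripper_width: 0.0305
```

```bash
python3 - <<'E'
from h import *
x,y=rk(530,-255.7);plan(x,y,.030,np.radians(6),n=4)
E
```

```text
tcp [ 0.5544 -0.1991  0.0908] h 5.93 F [0.7 1.1 0.8] w 0.0305 t 30.1 q7 0.33
{'x': 0.01, 'y': -0.01, 'z': 1.52, 'spin': -0.0}
{'x': 0.01, 'y': -0.01, 'z': 1.52, 'spin': -0.0}
{'x': 0.01, 'y': -0.01, 'z': 1.52, 'spin': -0.0}
{'x': 0.01, 'y': -0.01, 'z': 1.52, 'spin': -0.0}
```

Request:
jog_arm:
  increments:
    - {"x": 0.25, "y": -0.05, "z": 0.8, "spin": 0}
    - {"x": 0, "y": 0, "z": 1.3, "spin": 0}
    - {"x": 0, "y": 0, "z": 1.3, "spin": 0}
    - {"x": 0, "y": 0, "z": 1.3, "spin": 0}
    - {"x": 0, "y": 0, "z": 1.3, "spin": 0}

```text
time_s: 30.6
tcp_pos: [0.5528, -0.1968, 0.0286]
eef_rot: [0.67, 0.743, -0.0, -0.0]
wrist_force: [0.4, 0.1, 0.1]
gripper_width: 0.0304
```

Request:
jog_arm:
  increments:
    - {"x": 0, "y": 0, "z": 0, "spin": 0}
    - {"x": 0, "y": 0, "z": 0, "spin": 0}

```text
time_s: 30.8
tcp_pos: [0.553, -0.1968, 0.0297]
eef_rot: [0.67, 0.743, -0.0, -0.0]
wrist_force: [1.3, 0.1, 0.1]
gripper_width: 0.0307
```

Request:
jog_arm:
  increments:
    - {"x": 0, "y": 0, "z": 0, "spin": 0}
    - {"x": 0, "y": 0, "z": 0, "spin": 0}
    - {"x": 0, "y": 0, "z": 0, "spin": 0}
    - {"x": 0, "y": 0, "z": 0, "spin": 0}
    - {"x": 0, "y": 0, "z": 0, "spin": 0}
  jaw: 0

```text
time_s: 31.3
tcp_pos: [0.5523, -0.1972, 0.031]
eef_rot: [0.67, 0.742, -0.001, -0.001]
wrist_force: [-2.0, 0.1, 6.6]
gripper_width: 0.0141
```

Request:
jog_arm:
  increments:
    - {"x": 0, "y": 0.36, "z": -1.0, "spin": 0}
    - {"x": 0, "y": 0.36, "z": -1.0, "spin": 0}
    - {"x": 0, "y": 0.36, "z": -1.0, "spin": 0}
    - {"x": 0, "y": 0.36, "z": -1.5, "spin": 0}
    - {"x": 0, "y": 0, "z": -3, "spin": 0}

```text
time_s: 31.8
tcp_pos: [0.5672, -0.1947, 0.1041]
eef_rot: [0.67, 0.743, -0.0, -0.001]
wrist_force: [0.3, -0.5, -0.2]
gripper_width: 0.011
```

Request:
jog_arm:
  increments:
    - {"x": 0, "y": 0, "z": -4, "spin": 0}
    - {"x": 0, "y": 0, "z": -4, "spin": 0}
    - {"x": 0, "y": 0, "z": 0, "spin": 0}
    - {"x": 0, "y": 0, "z": 0, "spin": 0}

```text
time_s: 32.2
tcp_pos: [0.5686, -0.1954, 0.1865]
eef_rot: [0.67, 0.743, 0.001, 0.002]
wrist_force: [0.1, 0.2, -2.1]
gripper_width: 0.0108
```

```bash
python3 - <<'E'
from h import *
p,d,W,L=shot("w11"); held(L,d,p,95)
x,y=sd(3.0,-50);print(x,y);plan(x,y,.184,np.radians(90.93))
E
```

```text
drift mm [-1.11  0.3  -1.35]
held n 5824 x max 92.5 -> centre x -2.5
15 y -6.1 5.8 ztop -19.1 590
25 y -6.0 5.7 ztop -19.1 618
35 y -5.9 5.6 ztop -19.1 645
45 y -6.2 5.9 ztop -19.1 702
55 y -6.0 5.8 ztop -18.7 754
65 y -6.3 5.7 ztop -11.1 749
75 y -6.2 5.9 ztop -18.9 852
85 y -6.1 5.8 ztop -18.8 720
0.554990310649892 0.15912892598373332
tcp [ 0.5675 -0.1951  0.1851] h 5.91 F [-0.4  0.7 -1.6] w 0.0108 t 32.25 q7 0.33
{'x': 3.22, 'y': 0.22, 'z': 0.01, 'spin': -0.135}
{'x': 3.16, 'y': 0.65, 'z': 0.01, 'spin': -0.135}
{'x': 3.04, 'y': 1.07, 'z': 0.01, 'spin': -0.135}
{'x': 2.87, 'y': 1.47, 'z': 0.01, 'spin': -0.135}
{'x': 2.65, 'y': 1.84, 'z': 0.01, 'spin': -0.135}
{'x': 2.37, 'y': 2.18, 'z': 0.01, 'spin': -0.135}
{'x': 2.06, 'y': 2.48, 'z': 0.01, 'spin': -0.135}
{'x': 1.71, 'y': 2.73, 'z': 0.01, 'spin': -0.135}
{'x': 1.33, 'y': 2.94, 'z': 0.01, 'spin': -0.135}
{'x': 0.92, 'y': 3.09, 'z': 0.01, 'spin': -0.135}
{'x': 0.49, 'y': 3.18, 'z': 0.01, 'spin': -0.135}
```

Request:
jog_arm:
  increments:
    - {"x": 3.2, "y": 0.2, "z": 0, "spin": -0.135}
    - {"x": 3.15, "y": 0.65, "z": 0, "spin": -0.135}
    - {"x": 3.05, "y": 1.05, "z": 0, "spin": -0.135}
    - {"x": 2.85, "y": 1.45, "z": 0, "spin": -0.135}
    - {"x": 2.65, "y": 1.85, "z": 0, "spin": -0.135}

```text
time_s: 32.75
tcp_pos: [0.5603, -0.0333, 0.1836]
eef_rot: [0.383, 0.924, -0.0, -0.001]
wrist_force: [0.7, -0.7, -1.5]
gripper_width: 0.0108
```

Request:
jog_arm:
  increments:
    - {"x": 2.35, "y": 2.2, "z": 0, "spin": -0.135}
    - {"x": 2.05, "y": 2.5, "z": 0, "spin": -0.135}
    - {"x": 1.7, "y": 2.75, "z": 0, "spin": -0.135}
    - {"x": 1.35, "y": 2.95, "z": 0, "spin": -0.135}
    - {"x": 0.9, "y": 3.1, "z": 0, "spin": -0.135}

```text
time_s: 33.25
tcp_pos: [0.5552, 0.1279, 0.1835]
eef_rot: [0.056, 0.998, -0.0, -0.002]
wrist_force: [0.0, -1.2, -0.7]
gripper_width: 0.0107
```

Request:
jog_arm:
  increments:
    - {"x": 1.0, "y": 3.2, "z": 0, "spin": -0.135}
    - {"x": 0, "y": 0, "z": 2, "spin": 0}
    - {"x": 0, "y": 0, "z": 2, "spin": 0}
    - {"x": 0, "y": 0, "z": 2, "spin": 0}
    - {"x": 0, "y": 0, "z": 2, "spin": 0}

```text
time_s: 33.75
tcp_pos: [0.549, 0.1596, 0.1028]
eef_rot: [-0.009, 1.0, -0.0, -0.002]
wrist_force: [0.7, 0.2, -0.8]
gripper_width: 0.0105
```

Request:
jog_arm:
  increments:
    - {"x": 0, "y": 0, "z": 0, "spin": 0}
    - {"x": 0, "y": 0, "z": 0, "spin": 0}
    - {"x": 0, "y": 0, "z": 0, "spin": 0}
    - {"x": 0, "y": 0, "z": 0, "spin": 0}
    - {"x": 0, "y": 0, "z": 0, "spin": 0}

```text
time_s: 34.25
tcp_pos: [0.5508, 0.1598, 0.106]
eef_rot: [-0.009, 1.0, 0.0, 0.001]
wrist_force: [0.1, 0.5, -0.2]
gripper_width: 0.0107
```

```bash
python3 - <<'E'
from h import *
p,d,W,L=shot("w12"); longview(p,d,W,L)
x,y=sd(-2.3,-50);plan(x,y,.083,np.radians(90.95),n=1)
X,Y,Z=st(W);m=(d>.1)&(Z>80)&(Z<95)&(abs(Y-50)<14)&(abs(X)<110)
print("other long",m.sum(),np.percentile(X[m],[.5,99.5]),np.percentile(Y[m],[2,98]),np.median(Z[m]))
E
```

```text
drift mm [-0.1  -0.02 -0.09]
held n 5872 x max 92.2 -> centre x -2.8
15 y -5.3 6.7 ztop -19.3 599
25 y -5.2 6.5 ztop -19.2 622
35 y -5.1 6.4 ztop -19.2 646
45 y -5.4 6.7 ztop -19.1 706
55 y -5.2 6.6 ztop -18.7 763
65 y -5.5 6.4 ztop -11.3 751
75 y -5.4 6.7 ztop -19.0 861
85 y -5.2 6.6 ztop -18.9 688
held: x end -93.5 y [-54.5 -42.8] fit dY/dX [ 3.40000e-03 -4.86189e+01]
short -70: n 4381 x [-76.2 -64. ] y runs -75.0 75.5 [(np.float64(-57.5), np.float64(-40.5)), (np.float64(45.5), np.float64(63.5))] fit dX/dY [-1.3000e-03 -7.0099e+01]
tcp [0.5507 0.1598 0.106 ] h 90.98 F [-0.1 -0.3  0.1] w 0.0105 t 34.3 q7 0.8
{'x': 0.1, 'y': -0.08, 'z': 2.3, 'spin': 0.0}
other long 5848 [-94.31026304  47.47441057] [43.93385161 56.19655068] 85.36406191168476
```

View pics/w12.png

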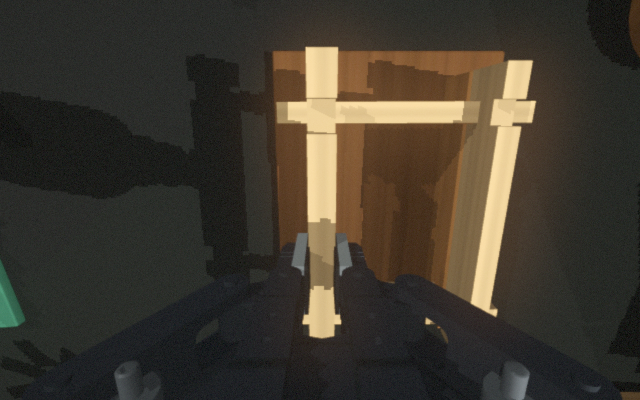

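The first long slat is home: its top is at about 85.5 mm and it lies at y=50. The second needs about 1 mm of correction in each direction.

Request:
jog_arm:
  increments:
    - {"x": 0.11, "y": -0.12, "z": 0.8, "spin": 0.003}
    - {"x": 0, "y": 0, "z": 0.8, "spin": 0}
    - {"x": 0, "y": 0, "z": 0.6, "spin": 0}
    - {"x": 0, "y": 0, "z": 0, "spin": 0}
    - {"x": 0, "y": 0, "z": 0, "spin": 0}

```text
time_s: 34.8
tcp_pos: [0.549, 0.1585, 0.0829]
eef_rot: [-0.007, 1.0, -0.0, -0.0]
wrist_force: [-0.6, -0.1, -0.6]
gripper_width: 0.0105
```

Request:
jog_arm:
  increments:
    - {"x": 0, "y": 0, "z": 0, "spin": 0}
    - {"x": 0, "y": 0, "z": 0, "spin": 0}

```text
time_s: 35.0
tcp_pos: [0.5494, 0.1586, 0.0836]
eef_rot: [-0.007, 1.0, 0.0, 0.0]
wrist_force: [-0.3, 0.2, -0.7]
gripper_width: 0.0108
```

```bash
python3 - <<'E'
from h import *
p,d,W,L=shot("w13"); longview(p,d,W,L)
x,y=sd(-2.3,-50);plan(x,y,.075,np.radians(90.95),n=1)
E
```

```text
drift mm [-0.03 -0.01 -0.01]
held n 6482 x max 92.2 -> centre x -2.8
15 y -5.4 6.6 ztop -19.2 590
25 y -5.3 6.5 ztop -19.1 623
35 y -5.1 6.4 ztop -19.1 647
45 y -5.3 6.6 ztop -19.0 707
55 y -5.3 6.6 ztop -18.5 947
65 y -5.5 6.4 ztop -10.9 1194
75 y -5.4 6.7 ztop -18.9 850
85 y -5.3 6.6 ztop -18.8 694
held: x end -94.9 y [-55.6 -43.8] fit dY/dX [-4.00000e-04 -4.98772e+01]
short -70: n 5720 x [-76.1 -63.7] y runs -75.0 76.0 [(np.float64(-57.0), np.float64(-42.5)), (np.float64(45.5), np.float64(64.0))] fit dX/dY [ 2.00000e-04 -7.00667e+01]
tcp [0.5494 0.1586 0.0836] h 90.82 F [-0.4 -0.4 -0.4] w 0.0108 t 35.05 q7 0.78
{'x': -0.03, 'y': 0.04, 'z': 0.86, 'spin': -0.002}
```

Aligned (y -49.8, notch -49.75), so I'll insert it.

Request:
jog_arm:
  increments:
    - {"x": 0, "y": 0, "z": 0.4, "spin": 0}
    - {"x": 0, "y": 0, "z": 0.3, "spin": 0}
    - {"x": 0, "y": 0, "z": 0, "spin": 0}
    - {"x": 0, "y": 0, "z": 0, "spin": 0}

```text
time_s: 35.45
tcp_pos: [0.5491, 0.1585, 0.0761]
eef_rot: [-0.007, 1.0, -0.0, -0.0]
wrist_force: [-0.9, -0.8, -1.2]
gripper_width: 0.0106
```

Request:
jog_arm:
  increments:
    - {"x": 0, "y": 0, "z": 0.2, "spin": 0}
    - {"x": 0, "y": 0, "z": 0.2, "spin": 0}
    - {"x": 0, "y": 0, "z": 0, "spin": 0}
    - {"x": 0, "y": 0, "z": 0, "spin": 0}

```text
time_s: 35.85
tcp_pos: [0.5492, 0.1585, 0.0722]
eef_rot: [-0.007, 1.0, 0.0, -0.0]
wrist_force: [0.4, -0.5, -0.6]
gripper_width: 0.0107
```

Request:
jog_arm:
  increments:
    - {"x": 0, "y": 0, "z": 0.2, "spin": 0}
    - {"x": 0, "y": 0, "z": 0.2, "spin": 0}
    - {"x": 0, "y": 0, "z": 0, "spin": 0}
    - {"x": 0, "y": 0, "z": 0, "spin": 0}

```text
time_s: 36.25
tcp_pos: [0.5491, 0.1585, 0.0682]
eef_rot: [-0.007, 1.0, 0.0, -0.0]
wrist_force: [-0.7, 0.3, -1.1]
gripper_width: 0.0108
```

Request:
jog_arm:
  increments:
    - {"x": 0, "y": 0, "z": 0.2, "spin": 0}
    - {"x": 0, "y": 0, "z": 0.05, "spin": 0}
    - {"x": 0, "y": 0, "z": 0, "spin": 0}
    - {"x": 0, "y": 0, "z": 0, "spin": 0}

```text
time_s: 36.65
tcp_pos: [0.5495, 0.1585, 0.0666]
eef_rot: [-0.007, 1.0, 0.0, 0.0]
wrist_force: [-0.8, -0.9, 6.0]
gripper_width: 0.0109
```

Request:
jog_arm:
  increments:
    - {"x": 0, "y": 0, "z": 0, "spin": 0}
    - {"x": 0, "y": 0, "z": 0, "spin": 0}
    - {"x": 0, "y": 0, "z": 0, "spin": 0}
    - {"x": 0, "y": 0, "z": -2, "spin": 0}
    - {"x": 0, "y": 0, "z": -4, "spin": 0}
  jaw: 0.36

```text
time_s: 37.15
tcp_pos: [0.547, 0.1576, 0.1238]
eef_rot: [-0.007, 1.0, -0.001, -0.003]
wrist_force: [0.5, -0.4, 0.1]
gripper_width: 0.0305
```

Request:
jog_arm:
  increments:
    - {"x": 0, "y": 0, "z": -4, "spin": 0}
    - {"x": 0, "y": -4, "z": -2, "spin": 0}
    - {"x": 0, "y": -4, "z": 0, "spin": 0}
    - {"x": 0, "y": -4, "z": 0, "spin": 0}
    - {"x": 0, "y": -4, "z": 0, "spin": 0}

```text
time_s: 37.65
tcp_pos: [0.5513, -0.0031, 0.1859]
eef_rot: [-0.007, 1.0, -0.0, 0.0]
wrist_force: [0.3, 0.7, -0.2]
gripper_width: 0.0306
```

Request:
jog_arm:
  increments:
    - {"x": 2, "y": -4, "z": 0, "spin": 0}
    - {"x": 4, "y": 0, "z": 0, "spin": 0}
    - {"x": 4, "y": 0, "z": 0, "spin": 0}
    - {"x": 0, "y": 0, "z": 0, "spin": 0}
    - {"x": 0, "y": 0, "z": 0, "spin": 0}

```text
time_s: 38.15
tcp_pos: [0.4515, -0.0431, 0.1859]
eef_rot: [-0.007, 1.0, -0.0, -0.0]
wrist_force: [1.1, 0.0, 0.6]
gripper_width: 0.0308
```

```bash
python3 - <<'E'
from h import *
print(bot.sense()["wrist_force"],bot.sense()["tcp_pos"])
p,d,W,c=cloud("top"); cv2.imwrite("pics/top2.png",cv2.resize(p[80:270,130:450,::-1],None,fx=2.4,fy=2.4))
X,Y,Z=st(W); w0=world(np.load("pics/top_d.npy"),bot.calibration("top"))
for n,yc in (("L+",50),("L-",-50)):
    m=(d>0)&(Z>80)&(Z<92)&(abs(Y-yc)<15)&(abs(X)<110); print(n,m.sum(),np.percentile(X[m],[1,99]).round(1),np.percentile(Y[m],[3,97]).round(1),np.median(Z[m]).round(1),"fit",np.polyfit(X[m],Y[m],1).round(4),"z slope",np.polyfit(X[m],Z[m],1)[0].round(4))
for n,xc in (("S+",70),("S-",-70)):
    m=(d>0)&(Z>60)&(Z<72)&(abs(X-xc)<15)&(abs(Y)<85)&(abs(abs(Y)-50)>8); print(n,m.sum(),np.percentile(X[m],[3,97]).round(1),np.percentile(Y[m],[1,99]).round(1),np.median(Z[m]).round(1),"fit",np.polyfit(Y[m],X[m],1).round(4))
for n,b in dict(mug=(228,95,270,138),plant=(300,85,345,132),glass=(380,100,410,130),rbox=(150,215,200,262),spare=(342,206,420,223)).items():
    for w in (w0,W):
        q=w[b[1]:b[3],b[0]:b[2]].reshape(-1,3); q=q[(q[:,2]>.02)&(q[:,2]<.2)]; print(n,len(q),np.round(rect(q[:,:2])[0],1))
E
```

```text
[1.13334879 0.02146386 0.61338104] [ 0.45154505 -0.04305121  0.18593663]
L+ 246 [-92.   95.5] [41.6 53.3] 85.9 fit [2.4000e-03 4.7373e+01] z slope -0.0069
L- 248 [-92.2  95.3] [-58.3 -47. ] 85.7 fit [ 3.90000e-03 -5.23802e+01] z slope 0.0028
S+ 175 [64.7 77.5] [-74.6  72.4] 65.6 fit [3.00000e-04 7.06635e+01]
S- 170 [-74.9 -62.6] [-76.6  71.1] 65.7 fit [-9.20000e-03 -6.91399e+01]
mug 553 [761.7 205.8]
mug 554 [762.1 205.6]
plant 847 [774.1 -11.3]
plant 844 [774.4 -13.4]
glass 239 [ 775.2 -245.7]
glass 238 [ 775.5 -245.4]
rbox 940 [402.5 428.6]
rbox 941 [402.4 428.3]
spare 546 [ 465.  -211.8]
spare 20 [ 479.6 -288.9]
```

View pics/top2.png

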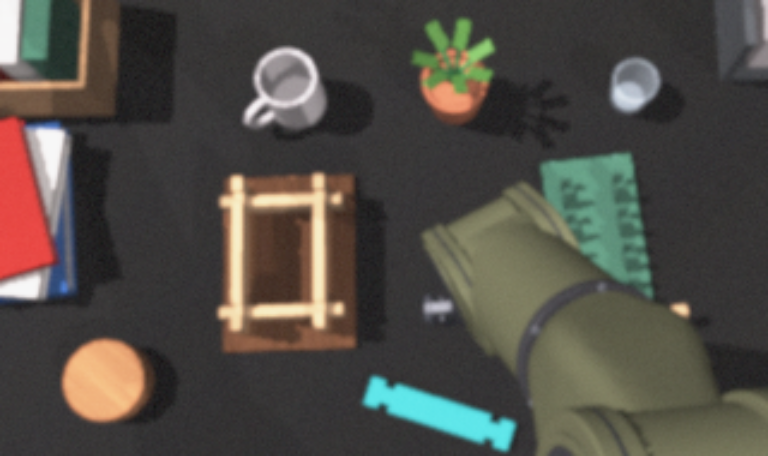

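All four slats are home and level, at 86 and 66 mm tops, and the bystanders have not moved. The arm hides the spare from above, so I'll check it with the scene camera and then hand in.

```bash
python3 - <<'E'
from h import *
p,d,W,c=cloud("scene"); w0=world(np.load("pics/scene_d.npy"),c)
f=lambda w:w[(w[...,2]>.05)&(w[...,2]<.065)&(abs(w[...,0]-.465)<.03)&(abs(w[...,1]+.212)<.1)]
for w in (w0,W): q=f(w); print(len(q),np.median(q,axis=0).round(4),np.round(rect(q[:,:2])[0],1))
bot.finish_job()
E
```

```text
245 [ 0.4681 -0.2108  0.0574] [ 464.3 -208.5]
251 [ 0.4683 -0.2092  0.0571] [ 465.7 -208.9]
the job is handed in; nothing more can be done
```

I stacked both short slats across the rails, then both long slats across the short ones, and handed the job in at about 38 s. No verdict was reported.

**Seating:** Each slat slid into its notches and bottomed out at the expected height. The highest press I read at the wrist was 9 N.

**Last checks:**

| Check | Result |
|---|---|
| Short slat tops | about 66 mm above the table (centres about 48) |
| Long slat tops | about 86 mm above the table (centres about 68) |
| Notch offset d | about +0.5 mm |
| Mug, plant, glass, round box | within about 2 mm of their starts |
| Spare | still in its slot, within about 2 mm (scene camera, because the arm hid it from above) |

**Disagreement:** The final top-camera check put the slats' y about 2.5 mm lower than the wrist camera did. That is about the stated calibration error. I trusted the wrist readings because they were taken relative to the rails and notches. That final check also gave one short slat a slant of 0.009 rad, well inside the 0.06 limit.

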